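Wedge up the polishing stand's carriage

TASK

Wipe the three loose metal chips off the polishing stand's bed plate with the scraper block (not with the fingers or the wedge) and set the scraper down on the bench. Then push the wedge, flat on the plate, nose first under the front of the carriage until the carriage has just lifted, two to five millimetres off the plate, and finish there still gripping the wedge, so that a colleague can tighten the clamps. Do not disturb the jar, the bar and the felt cone, and do not touch the carriage with the robot at the end.

Things in the scene. Friction and masses are not known exactly. Their poses are not given: they have to be found in the camera images.
- bed: dark steel bed plate of the polishing stand, fixed, 240 (x) x 150 (y) x 15 mm high. Origin: centre of its underside, on the bench. +x points from the open front part (x -120 to +30 mm) to the carriage, away from the robot. Chips start within x -85 to -8, y -52 to +52 mm. Two guide posts, 12 mm thick, up to 130 mm above the bench, at x 85, y +-58 mm
- carriage: aluminium block with small motor and felt wheel, 80 (x) x 144 (y) mm; slides up and down freely on the posts, falls back by its weight (0.35 to 0.6 kg). Rests on two side legs; tunnel between them open to the front, 60 mm wide (bed y -30 to +30), 8 mm high. Origin at rest: plate top, bed x 70; rises with the lift. Front face bed x 30; motor top 81 mm above the plate
- lip (a point): middle of the carriage's lower front edge, over the tunnel mouth, under which the wedge goes: bed x = 30, y = 0, at rest 23 mm above the bench (8 mm above the plate); rises with the carriage
- wedge: loose aluminium wedge, 145 x 30 mm, 0.25 kg, nose (+x) roughly away from the robot. Origin: underside, below the middle of the grip block (x -20 to +20, 30 wide, 45 mm high). Top slopes from 20.8 mm high at x 20 to 4 mm at the nose, x 125 (6.25 mm of push lifts 1 mm). Nose 25 mm past the lip: contact; 37 to 56 mm past: 2 to 5 mm lift. Push 4 to 16 N
- nose (a point): middle of the wedge's lower front edge, at wedge x = 125, y = 0, z = 0 mm
- scraper: loose scraper standing on its wiping edge: wooden block with black plastic strip below, 100 mm long (x, roughly away from the robot), 26 thick at the strip, 24 mm above (y), 60 mm high, 0.13 kg. Origin: centre of its underside. Grip across its thickness, near the top. Scraper and wedge stand on opposite sides of the bed; which side changes
- chip1: loose brass-coloured metal chip (cast cut-off), 14 x 11 x 8 mm, 12 g, lying on the front part of the bed plate; origin: centre of its underside
- chip2: a second chip, the same
- chip3: a third chip, the same
- jar: bystander: closed amber jar, 60 mm across, 65 mm high, origin under its centre
- compound_bar: bystander: reddish bar of polishing compound, 90 x 40 x 30 mm, origin under its centre
- felt_cone: bystander: grey felt cone, 40 mm across, 50 mm high, origin under its centre
Mind the look-alikes: they are no part of the job. What is shaped like the wedge but purple or yellow is not meant.

How it is judged:
By the outcome, as a careful person would: the job done as asked, in the order asked, and still so for the second after the job is handed in, while the arm keeps its last pose, push and grip.
It also fails if it takes over 64 s, if anything falls off the work surface, if the arm or the gripper's body presses on something with over 40 N, if the wrist force passes 120 N, or if a joint passes its speed limit or range.

ROBOT

A 6-joint arm with a two-finger parallel gripper is mounted at the origin on the work surface. World frame = base frame: x ahead of the robot, y to its left, z up, the work surface at z = 0. Lengths are in m, angles in degrees, forces in N, time in s.
With the tool pointing down it reaches from about 0.35 to 0.875 m from the base axis. Payload 4.2 kg.
Tool frame: the origin (TCP) lies between the finger pads; the fingertips stand 14 mm ahead of it and the grasp point (between the pads) lies 5 mm behind it; x points along the fingers, y is the direction in which the jaws open and shut, and the axes are right-handed (so a half turn about x gives the same grasp; the last joint's range is limited). The gripper opens to 87 mm and grips with 3 to 60 N. Pads are 19 mm wide; open, the fingers measure 117 mm over their backs; the gripper's body (75 mm by 190 mm) begins 51 mm behind the grasp point.
Start: joints at [-54.97, 22.042, 0.453, 0, -68.411, -14.817], TCP at [0.216, -0.586, 0.237] pointing down, gripper open.
Joint ranges: [-179.83, 179.83], [-69.29, 118.12], [-61.27, 80.66], [-181.25, 117.63], [-171.15, -9.14], [-177.46, 177.46]. Speed limits (degrees/s): [159.86, 159.86, 180, 180, 180, 180].

INTERFACE

Orientations are given as a 3x3 rotation matrix whose columns are the frame's x, y, z axes.
In Python, from station import r, imaging, job gives the robot as it stands. The module is installed in compiled form; this text tells all that it offers.
- The arm moves only by the tool apply_moves, never from a script. Its arguments are lists of equal length, an entry for each row: "xyz": the shift along the tool's x, y, z in m, a list of three; "twist": the turn about the tool's x in degrees; "claw": the opening, from 0 (shut) to 1 (fully open). A call has 1 to 12 rows; each row shifts and turns the pose as measured when the row begins, along the tool's axes as they then stand; what a row does not reach is not made up. A row lasts 1/10 s, in which the tool goes at most 50 mm and 8.59 degrees, less where a joint would pass 70% of its speed; a pose out of reach is approached as far as the arm can. A call is refused whole if a number of a shift passes 0.05 or a number of a turn 8.59, either way. A call with a gripper value outside its range is refused whole. The fingers move at their own pace and stop on an object; the grip force is fixed at half the most. Time passes only in rows, so rows that do not move let the fingers close. It gives the time, the measured TCP pose, the force and the opening at its end, in the units of the state.
- r.sense(): the state, without advancing time (a new reading comes with each control period).
- imaging.capture(name): name is "scene" or "top"; returns a dict with "pixels" (480x640x3 uint8, red, green, blue), "mtx" (3x3 intrinsics, pixels), "view" (4x4, takes a point from world to camera coordinates). Camera axes: x right, y down, z forward; pixel columns grow to the right and rows downward; lengths in m; the calibration is good to about 2 mm. A picture is of the moment at which its call begins. There is no depth.
- job.finish_job(): hands the job in, once; it reports no verdict.
Trained networks look in a picture, given as the dict that the camera call returned (one of the last four; its "shot" number tells which), for a name from the list of things; names that differ only in an ending like _2 or _b are one class to them, and where a whole thing is asked for, a point or a joint stands for the part that bears it (a point fixed in the world has none). Each returns a list of dicts, best first, with "p" (0 to 1); they miss things now and then, are a little off and sometimes report something else, mostly with a low value. They report only what shows in the picture. A call takes as long as a camera call. They do not tell look-alikes from the thing itself.
- imaging.regions_of(query, picture): "mask" (480x640 bool, what is visible of it) and "centre" ([column, row] in pixels, amid what is visible of it).
The state is a dict: "time_s": time; "joints": joint angles; "joint_velocities": joint speeds; "effort": joint torques, N m; "tcp_pos": TCP position; "ee_rot": TCP orientation; "wrist_force": force on the tool from outside, world axes, zero at the start; "moment": the same for the moment, N m; "gripper_width": opening from 0.0 (shut) to 1.0 (fully open).
Only numpy, scipy, OpenCV 4.12 (cv2) and the standard library are available. Lean on these libraries where they do the work, as an engineer would, in place of code of your own. Each camera call takes 0.05 s, during which the arm holds its last target.

## Working session

There is one attempt and no reset: what is moved stays moved. The work goes in short steps, Python scripts to look and compute and a tool call to move; the robot and the scene stay as the last step left them, time stands still between calls to the robot, and variables do not carry over. Pictures are saved under pics/ and viewed, and the job is handed in when it is done.

Besides the shell and the picture viewer there is one more tool, called after ">>>" as name([rows], argument=value, ...), one row to a line, values as JSON. apply_moves: Moves the arm, as the interface text tells. Its arguments: {"type":"object","properties":{"xyz":{"type":"array","items":{"type":"array","items":{"type":"number"}}},"twist":{"type":"array","items":{"type":"number"}},"claw":{"type":"array","items":{"type":"number"}}},"required":["xyz","twist","claw"]}

```bash
mkdir -p pics; cat > h.py <<'E'
from station import r, imaging, job
import numpy as np, cv2
def save(p,n,crop=None,scale=1):
    im=cv2.cvtColor(p["pixels"],cv2.COLOR_RGB2BGR)
    if crop: a,b,c,d=crop; im=im[b:d,a:c]
    if scale!=1: im=cv2.resize(im,None,fx=scale,fy=scale,interpolation=cv2.INTER_CUBIC)
    cv2.imwrite("pics/"+n+".png",im)
def ray(p,uv,z):
    V=np.array(p["view"]);R=V[:3,:3];t=V[:3,3];c=-R.T@t
    d=R.T@np.linalg.inv(p["mtx"])@np.array([uv[0],uv[1],1.])
    return c+d*(z-c[2])/d[2]
def proj(p,X):
    X=np.atleast_2d(X);V=np.array(p["view"]);c=X@V[:3,:3].T+V[:3,3];q=c@np.array(p["mtx"]).T
    return q[:,:2]/q[:,2:]
E
python3 - <<'E'
from h import *
np.set_printoptions(precision=4,suppress=True)
for n in("top","scene"):
    p=imaging.capture(n);save(p,n+"0")
    V=np.array(p["view"]);print(n,-V[:3,:3].T@V[:3,3],V[2,:3],p["mtx"])
    for q in ["bed","carriage","lip","wedge","nose","scraper","chip1","jar","compound_bar","felt_cone"]:
        for d in imaging.regions_of(q,p)[:4]:
            if d["p"]>.2: print(q,round(d["p"],2),np.round(d["centre"],1),d["mask"].sum(),ray(p,d["centre"],0.015))
s=r.sense();print(s["time_s"],s["tcp_pos"],s["ee_rot"],s["wrist_force"],s["gripper_width"])
E
```

```text
top [0.3738 0.0039 0.9714] [ 0.1844  0.0134 -0.9828] [[437.7025   0.     314.5164]
 [  0.     437.7025 244.5025]
 [  0.       0.       1.    ]]
bed 0.61 [325.8 244.3] 7403 [ 0.5533 -0.0082  0.015 ]
carriage 0.96 [333.2 213.7] 2518 [ 0.6232 -0.0259  0.015 ]
lip 0.64 [331.9 212.7] 2578 [ 0.6256 -0.023   0.015 ]
wedge 0.96 [535.6 322.6] 1090 [ 0.3772 -0.4533  0.015 ]
wedge 0.92 [459.2 276.7] 1126 [ 0.4775 -0.298   0.015 ]
nose 0.89 [452.1 372.1] 1116 [ 0.2769 -0.2689  0.015 ]
nose 0.78 [459.1 277.1] 1131 [ 0.4766 -0.2978  0.015 ]
nose 0.78 [536.7 321.2] 1045 [ 0.3801 -0.456   0.015 ]
nose 0.48 [186.6 305.8] 919 [0.4213 0.2967 0.015 ]
scraper 0.73 [187.7 304.2] 948 [0.4247 0.2945 0.015 ]
jar 0.91 [198.2 176.7] 794 [0.7155 0.2827 0.015 ]
compound_bar 0.6 [447.6 171.5] 773 [ 0.7187 -0.2888  0.015 ]
felt_cone 0.78 [135.9 206.3] 235 [0.6472 0.4224 0.015 ]
scene [0.9977 0.9336 0.9759] [-0.3266 -0.6749 -0.6617] [[563.4972   0.     313.6852]
 [  0.     563.4972 236.1679]
 [  0.       0.       1.    ]]
bed 0.89 [301.7 249.5] 4733 [ 0.5727 -0.0145  0.015 ]
carriage 0.76 [280.9 244.9] 1707 [ 0.612
[... 295 characters left out ...]
 0.8 [301.3 148.7] 269 [ 0.3755 -0.4346  0.015 ]
nose 0.72 [293.1 182.4] 563 [ 0.4729 -0.2838  0.015 ]
scraper 0.76 [419.5 306.9] 1055 [0.4169 0.2767 0.015 ]
scraper 0.6 [282.7 252. ] 1689 [ 0.619  -0.0275  0.015 ]
scraper 0.54 [300.8 249.9] 4684 [ 0.5753 -0.0141  0.015 ]
jar 0.86 [299.7 352.9] 970 [0.7122 0.2709 0.015 ]
jar 0.49 [419.1 308.3] 1043 [0.4201 0.2798 0.015 ]
jar 0.36 [297.4 182.7] 552 [ 0.4624 -0.2768  0.015 ]
compound_bar 0.69 [206.5 204.4] 520 [ 0.7291 -0.2981  0.015 ]
felt_cone 0.65 [365.6 398.8] 390 [0.6441 0.4268 0.015 ]
1.1 [ 0.216  -0.5865  0.2366] [[ 0.     -0.3455  0.9384]
 [-0.      0.9384  0.3455]
 [-1.     -0.      0.    ]] [ 0.6438 -0.2981 -0.1198] 1.000315322835061
```

View pics/top0.png

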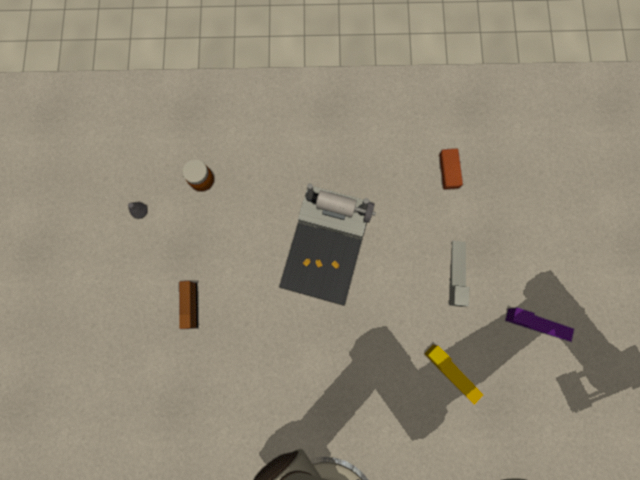

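View pics/scene0.png

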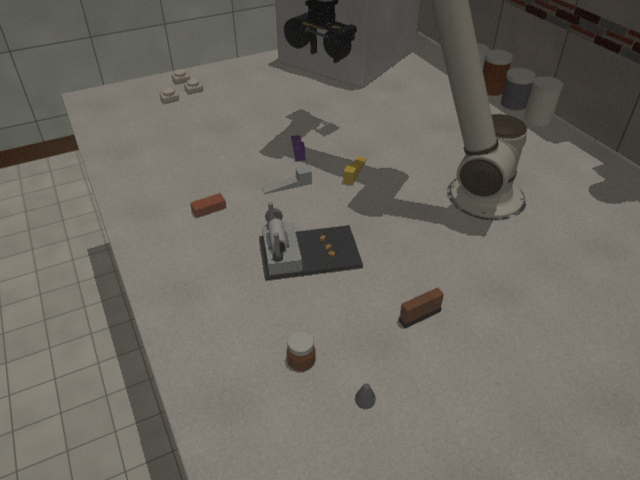

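```bash
python3 - <<'E'
from h import *
p=imaging.capture("top")
save(p,"bed1",(270,180,390,310),4.5)
save(p,"sw1",(430,225,490,315),6)
save(p,"sc1",(160,265,220,340),7)
import pickle;pickle.dump(p,open("top.pkl","wb"))
p=imaging.capture("scene");pickle.dump(p,open("scene.pkl","wb"))
save(p,"bed2",(250,195,370,285),6)
save(p,"sc2",(380,270,460,340),7)
E
```

```text
(no output)
```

View pics/bed1.png

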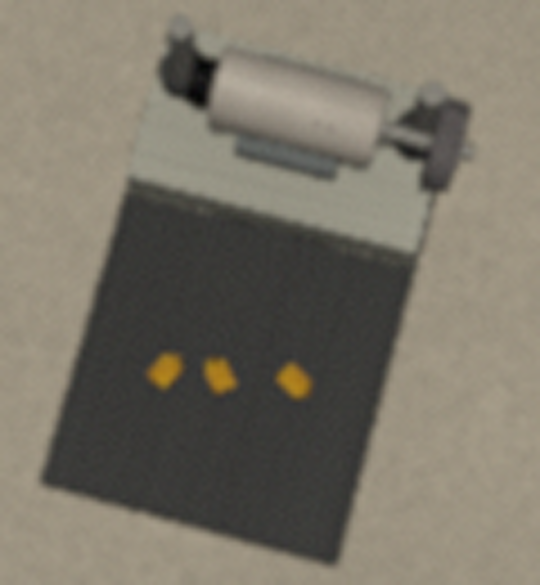

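View pics/sw1.png

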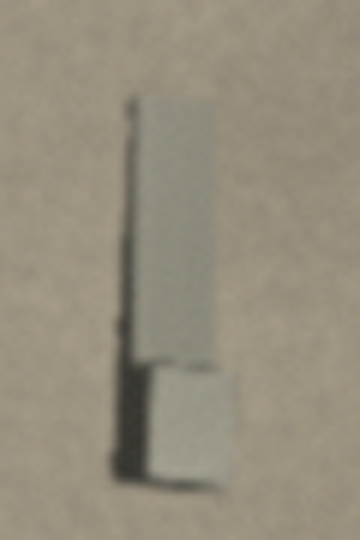

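View pics/sc1.png

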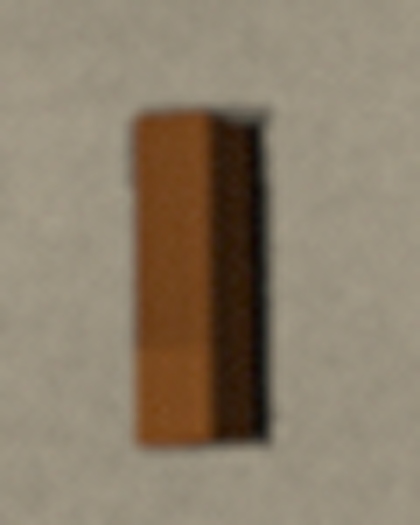

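View pics/bed2.png

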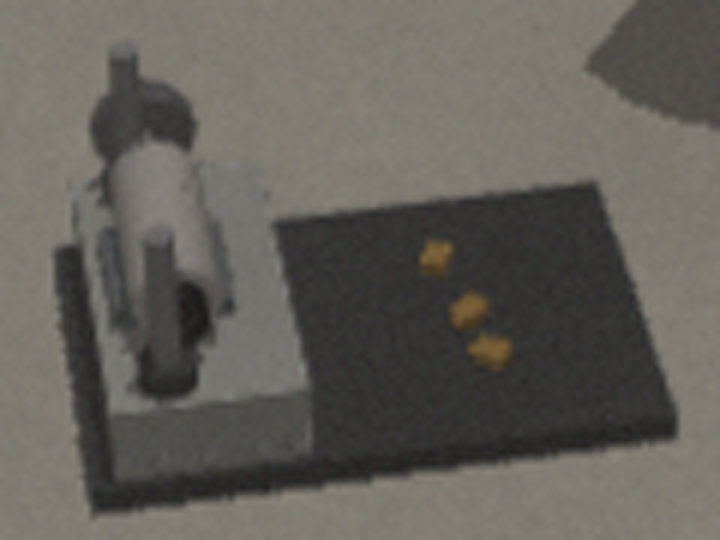

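View pics/sc2.png

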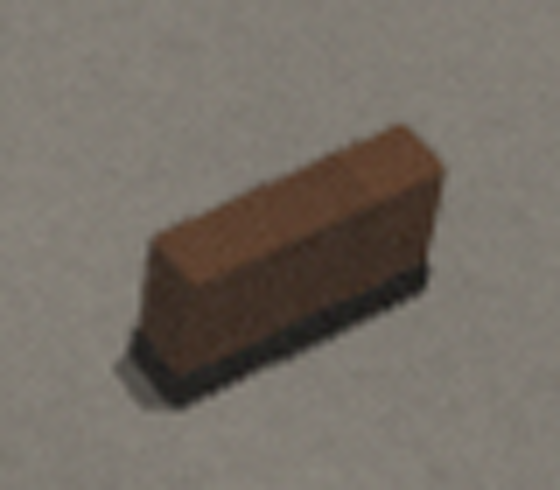

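```bash
python3 - <<'E'
from h import *
import pickle
np.set_printoptions(precision=4,suppress=True)
p=pickle.load(open("top.pkl","rb"));q=pickle.load(open("scene.pkl","rb"))
def f(P,x0,y0,s,pts,z): return np.array([ray(P,(x0+(a+.5)/s-.5,y0+(b+.5)/s-.5),z)[:2] for a,b in pts])
def show(n,A): print(n,A.tolist().__str__() if 0 else A.round(4).tolist())
b=f(p,270,180,4.5,[(44,485),(335,563),(412,262),(128,190)],.015);show("bed top",b)
e=b[0]-b[1];print(np.linalg.norm(e),np.degrees(np.arctan2(-e[0],e[1])))
e=b[2]-b[1];print(np.linalg.norm(e),np.degrees(np.arctan2(e[1],e[0])))
b2=f(q,250,195,6,[(677,417),(597,182)],.015);show("bed scene",b2)
e=b2[0]-b2[1];print(np.linalg.norm(e),np.degrees(np.arctan2(-e[0],e[1])))
show("chips top",f(p,270,180,4.5,[(166,371),(220,377),(295,381)],.021))
show("chips sc",f(q,250,195,6,[(491,350),(470,310),(437,257)],.021))
show("grip",f(p,430,225,6,[(150,367),(235,371),(148,480),(224,488)],.045))
show("nose",f(p,430,225,6,[(135,97),(215,100)],.004))
show("ramp base",f(p,430,225,6,[(133,358),(213,365)],.0208))
show("scr",f(p,160,265,7,[(137,113),(212,113),(137,443),(212,443)],.06))
show("scr sc",f(q,380,270,7,[(402,124),(443,170),(152,240),(195,284)],.06))
E
```

```text
bed top [[0.4589, 0.0947], [0.4197, -0.0457], [0.5669, -0.0871], [0.6055, 0.0533]]
0.14572842131573 -15.594660208362196
0.1529452494549147 -15.723857330267226
bed scene [[0.4628, 0.0993], [0.4204, -0.0446]]
0.15002793982757825 -16.416562986483886
chips top [[0.5132, 0.0348], [0.5099, 0.0085], [0.5074, -0.0279]]
chips sc [[0.5149, 0.0358], [0.5114, 0.0102], [0.5086, -0.0258]]
grip [[0.4552, -0.2775], [0.4535, -0.3071], [0.4159, -0.2741], [0.4129, -0.3002]]
nose [[0.5597, -0.2914], [0.5581, -0.321]]
ramp base [[0.4607, -0.279], [0.4578, -0.3075]]
scr [[0.4714, 0.3009], [0.4711, 0.2784], [0.3742, 0.2964], [0.374, 0.2743]]
scr sc [[0.3767, 0.2768], [0.3769, 0.2988], [0.4743, 0.2827], [0.4723, 0.3036]]
```

```bash
cat >> h.py <<'E'
def plan(x,y,z,head,step=.045,claw=1,start=None):
    s=r.sense();R=np.array(s["ee_rot"]);p=np.array(s["tcp_pos"])
    th=np.degrees(np.arctan2(R[1,2],R[0,2]))
    if start is not None: p=np.array(start[:3]);th=start[3]
    d=np.array([x,y,z])-p;dt=-((head-th+180)%360-180)
    n=int(max(1,np.ceil(np.linalg.norm(d)/step),np.ceil(abs(dt)/8)))
    print("from",p.round(4),round(th,2),"n",n,"d",d.round(4),"twist",round(dt,2))
    out=[];tw=[]
    for i in range(n):
        a=np.radians(th);Z=np.array([np.cos(a),np.sin(a)]);Y=np.array([-np.sin(a),np.cos(a)])
        e=d/n
        out.append([round(-e[2],4),round(float(e[:2]@Y),4),round(float(e[:2]@Z),4)]);tw.append(round(dt/n,2));th-=dt/n
    for i in range(0,n,12): print(out[i:i+12],tw[i:i+12])
def st():
    s=r.sense();R=np.array(s["ee_rot"])
    print(round(s["time_s"],2),np.round(s["tcp_pos"],4),"head",round(np.degrees(np.arctan2(R[1,2],R[0,2])),2),"F",np.round(s["wrist_force"],1),"w",round(s["gripper_width"],3),"tilt",np.round(R[:,0],3))
E
python3 - <<'E'
from h import *
plan(.424,.289,.16,2.8)
E
```

```text
from [ 0.216  -0.5865  0.2366] 20.21 n 21 d [ 0.208   0.8755 -0.0766] twist 17.41
[[np.float64(0.0036), 0.0357, 0.0237], [np.float64(0.0036), 0.036, 0.0232], [np.float64(0.0036), 0.0364, 0.0227], [np.float64(0.0036), 0.0367, 0.0221], [np.float64(0.0036), 0.037, 0.0216], [np.float64(0.0036), 0.0373, 0.0211], [np.float64(0.0036), 0.0376, 0.0205], [np.float64(0.0036), 0.0379, 0.02], [np.float64(0.0036), 0.0382, 0.0194], [np.float64(0.0036), 0.0385, 0.0189], [np.float64(0.0036), 0.0387, 0.0183], [np.float64(0.0036), 0.039, 0.0177]] [np.float64(0.83), np.float64(0.83), np.float64(0.83), np.float64(0.83), np.float64(0.83), np.float64(0.83), np.float64(0.83), np.float64(0.83), np.float64(0.83), np.float64(0.83), np.float64(0.83), np.float64(0.83)]
[[np.float64(0.0036), 0.0393, 0.0172], [np.float64(0.0036), 0.0395, 0.0166], [np.float64(0.0036), 0.0397, 0.016], [np.float64(0.0036), 0.04, 0.0155], [np.float64(0.0036), 0.0402, 0.0149], [np.float64(0.0036), 0.0404, 0.0143], [np.float64(0.0036), 0.0406, 0.0137], [np.float64(0.0036), 0.0408, 0.0131], [np.float64(0.0036), 0.041, 0.0125]] [np.float64(0.83), np.float64(0.83), np.float64(0.83), np.float64(0.83), np.float64(0.83), np.float64(0.83), np.float64(0.83), np.float64(0.83), np.float64(0.83)]
```

>>> apply_moves([
  [0,0.034,0.03],
  [0,0.034,0.03],
  [0,0.034,0.03],
  [0,0.034,0.03],
  [0,0.036,0.03],
  [0,0.036,0.03],
  [0,0.04,0.02],
  [0,0.04,0.02],
  [0,0.04,0.02],
  [0,0.04,0.02],
  [0,0.04,0.02],
  [0,0.04,0.02],
], twist=[1.5,1.5,1.5,1.5,1.5,1.5,1.5,1.5,1.5,1.5,1.5,1], claw=[1,1,1,1,1,1,1,1,1,1,1,1])

```text
time_s: 2.4
tcp_pos: [0.4273, -0.0715, 0.2371]
ee_rot: [[0.008, -0.025, 1.0], [-0.002, 1.0, 0.025], [-1.0, -0.002, 0.008]]
wrist_force: [1.1, 0.0, 0.1]
gripper_width: 1.001
```

```bash
python3 - <<'E'
from h import *
plan(.424,.289,.16,2.8)
E
```

```text
from [ 0.4273 -0.0715  0.2371] 1.44 n 9 d [-0.0033  0.3605 -0.0771] twist -1.36
[[np.float64(0.0086), 0.04, 0.0006], [np.float64(0.0086), 0.04, 0.0007], [np.float64(0.0086), 0.04, 0.0009], [np.float64(0.0086), 0.04, 0.001], [np.float64(0.0086), 0.04, 0.0011], [np.float64(0.0086), 0.04, 0.0012], [np.float64(0.0086), 0.04, 0.0013], [np.float64(0.0086), 0.04, 0.0014], [np.float64(0.0086), 0.04, 0.0015]] [np.float64(-0.15), np.float64(-0.15), np.float64(-0.15), np.float64(-0.15), np.float64(-0.15), np.float64(-0.15), np.float64(-0.15), np.float64(-0.15), np.float64(-0.15)]
```

>>> apply_moves([
  [0,0.04,0],
  [0,0.04,0],
  [0.005,0.04,0.001],
  [0.01,0.04,0.001],
  [0.01,0.04,0.001],
  [0.01,0.04,0.001],
  [0.01,0.04,0.001],
  [0.015,0.03,0.001],
  [0.015,0.02,0],
  [0,0,0],
  [0,0,0],
], twist=[-0.2,-0.2,-0.2,-0.2,-0.2,-0.2,-0.2,0,0,0,0], claw=[1,1,1,1,1,1,1,1,1,1,1])

```text
time_s: 3.5
tcp_pos: [0.4226, 0.2796, 0.1634]
ee_rot: [[0.02, -0.061, 0.998], [0.003, 0.998, 0.061], [-1.0, 0.002, 0.02]]
wrist_force: [-0.7, -0.3, -0.6]
gripper_width: 1.001
```

```bash
python3 - <<'E'
from h import *
st();plan(.424,.289,.04,2.8)
E
```

```text
3.5 [0.4226 0.2796 0.1634] head 3.5 F [-0.7 -0.3 -0.6] w 1.001 tilt [ 0.02   0.003 -1.   ]
from [0.4226 0.2796 0.1634] 3.5 n 3 d [ 0.0014  0.0094 -0.1234] twist 0.7
[[np.float64(0.0411), 0.0031, 0.0007], [np.float64(0.0411), 0.0031, 0.0007], [np.float64(0.0411), 0.0031, 0.0006]] [np.float64(0.23), np.float64(0.23), np.float64(0.23)]
```

>>> apply_moves([
  [0.02,0.003,0],
  [0.025,0.003,0],
  [0.025,0.002,0],
  [0.02,0.001,0],
  [0.015,0,0],
  [0.01,0,0],
  [0,0,0],
], twist=[0.2,0.2,0.2,0,0,0,0], claw=[1,1,1,1,1,1,1])

```text
time_s: 4.2
tcp_pos: [0.429, 0.2863, 0.052]
ee_rot: [[0.029, -0.044, 0.999], [0.012, 0.999, 0.044], [-0.999, 0.011, 0.03]]
wrist_force: [0.1, 0.3, -1.0]
gripper_width: 1.001
```

```bash
python3 - <<'E'
from h import *
st();plan(.424,.289,.04,2.8)
p=imaging.capture("scene");save(p,"g1",(360,220,480,340),5)
E
```

```text
4.2 [0.429  0.2863 0.052 ] head 2.51 F [ 0.1  0.3 -1. ] w 1.001 tilt [ 0.029  0.012 -0.999]
from [0.429  0.2863 0.052 ] 2.51 n 1 d [-0.005   0.0027 -0.012 ] twist -0.29
[[np.float64(0.012), 0.0029, -0.0049]] [np.float64(-0.29)]
```

View pics/g1.png

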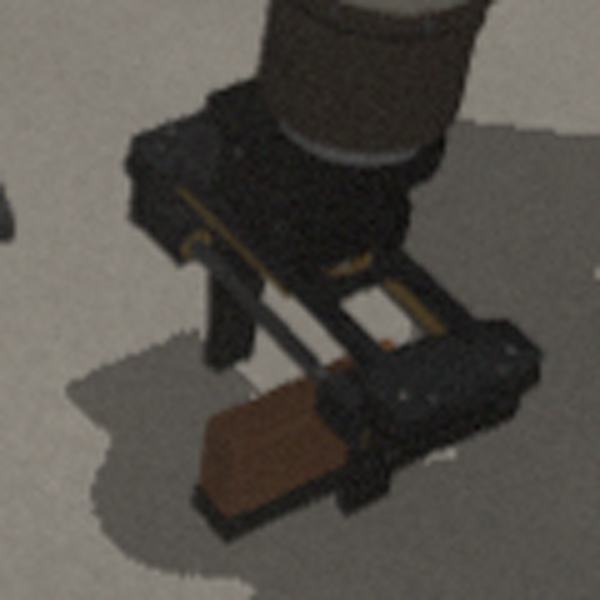

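>>> apply_moves([
  [0.004,0.001,-0.002],
  [0.004,0.001,-0.002],
  [0.003,0.001,-0.001],
  [0,0,0],
  [0,0,0],
], twist=[0,0,0,0,0], claw=[1,1,1,1,1])

```text
time_s: 4.75
tcp_pos: [0.4256, 0.2912, 0.0441]
ee_rot: [[0.035, -0.045, 0.998], [0.018, 0.999, 0.044], [-0.999, 0.017, 0.035]]
wrist_force: [0.3, 0.5, -0.3]
gripper_width: 0.998
```

```bash
python3 - <<'E'
from h import *
st();plan(.424,.289,.04,2.8)
E
```

```text
4.75 [0.4256 0.2912 0.0441] head 2.52 F [ 0.3  0.5 -0.3] w 0.998 tilt [ 0.035  0.018 -0.999]
from [0.4256 0.2912 0.0441] 2.52 n 1 d [-0.0016 -0.0022 -0.0041] twist -0.28
[[np.float64(0.0041), -0.0021, -0.0017]] [np.float64(-0.28)]
```

>>> apply_moves([
  [0.004,-0.002,-0.001],
  [0,0,0],
  [0,0,0],
  [0,0,0],
  [0,0,0],
  [0,0,0],
], twist=[0,0,0,0,0,0], claw=[1,0,0,0,0,0])

```text
time_s: 5.35
tcp_pos: [0.4249, 0.2893, 0.0399]
ee_rot: [[0.035, -0.045, 0.998], [0.019, 0.999, 0.044], [-0.999, 0.017, 0.036]]
wrist_force: [0.2, -0.3, -0.3]
gripper_width: 0.633
```

```bash
python3 - <<'E'
from h import *
st()
E
```

```text
5.35 [0.4249 0.2893 0.0399] head 2.53 F [ 0.2 -0.3 -0.3] w 0.633 tilt [ 0.035  0.019 -0.999]
```

>>> apply_moves([
  [0,0,0],
  [0,0,0],
  [0,0,0],
  [0,0,0],
  [0,0,0],
  [0,0,0],
  [0,0,0],
], twist=[0,0,0,0,0,0,0], claw=[0,0,0,0,0,0,0])

```text
time_s: 6.05
tcp_pos: [0.425, 0.2892, 0.0401]
ee_rot: [[0.035, -0.045, 0.998], [0.019, 0.999, 0.044], [-0.999, 0.017, 0.036]]
wrist_force: [-0.9, 0.2, -0.4]
gripper_width: 0.27
```

```bash
python3 - <<'E'
from h import *
st()
E
```

```text
6.05 [0.425  0.2892 0.0401] head 2.55 F [-0.9  0.2 -0.4] w 0.27 tilt [ 0.035  0.019 -0.999]
```

>>> apply_moves([
  [-0.01,0,0],
  [-0.015,0,0],
  [-0.015,0,0],
  [-0.015,0,0],
  [-0.015,0,0],
  [0,0,0],
], twist=[0,0,0,0,0,0], claw=[0,0,0,0,0,0])

```text
time_s: 6.65
tcp_pos: [0.4214, 0.287, 0.1139]
ee_rot: [[0.033, -0.044, 0.998], [0.017, 0.999, 0.044], [-0.999, 0.016, 0.034]]
wrist_force: [0.6, -0.5, -0.0]
gripper_width: 0.277
```

```bash
python3 - <<'E'
from h import *
st()
E
```

```text
6.65 [0.4214 0.287  0.1139] head 2.5 F [ 0.6 -0.5 -0. ] w 0.277 tilt [ 0.033  0.017 -0.999]
```

```bash
python3 - <<'E'
from h import *
plan(.494,-.052,.12,-15.9,step=.03)
E
```

```text
from [0.4214 0.287  0.1139] 2.5 n 12 d [ 0.0726 -0.339   0.0061] twist 18.4
[[np.float64(-0.0005), -0.0285, 0.0048], [np.float64(-0.0005), -0.0283, 0.0056], [np.float64(-0.0005), -0.0282, 0.0063], [np.float64(-0.0005), -0.028, 0.0071], [np.float64(-0.0005), -0.0278, 0.0078], [np.float64(-0.0005), -0.0276, 0.0086], [np.float64(-0.0005), -0.0274, 0.0093], [np.float64(-0.0005), -0.0271, 0.01], [np.float64(-0.0005), -0.0268, 0.0108], [np.float64(-0.0005), -0.0265, 0.0115], [np.float64(-0.0005), -0.0262, 0.0122], [np.float64(-0.0005), -0.0259, 0.0129]] [np.float64(1.53), np.float64(1.53), np.float64(1.53), np.float64(1.53), np.float64(1.53), np.float64(1.53), np.float64(1.53), np.float64(1.53), np.float64(1.53), np.float64(1.53), np.float64(1.53), np.float64(1.53)]
```

>>> apply_moves([
  [0,-0.028,0.004],
  [0,-0.028,0.005],
  [0,-0.028,0.006],
  [0,-0.028,0.007],
  [0,-0.028,0.008],
  [0,-0.028,0.009],
  [0,-0.028,0.009],
  [0,-0.027,0.01],
  [0,-0.027,0.01],
  [0,-0.026,0.01],
  [0,-0.02,0.01],
  [0,0,0],
], twist=[1.5,1.5,1.5,1.5,1.5,1.5,1.5,1.5,1.5,1.5,1.5,0], claw=[0,0,0,0,0,0,0,0,0,0,0,0])

```text
time_s: 7.85
tcp_pos: [0.4805, -0.0282, 0.1053]
ee_rot: [[0.025, 0.252, 0.967], [0.018, 0.967, -0.253], [-1.0, 0.023, 0.02]]
wrist_force: [-0.2, -0.6, -1.7]
gripper_width: 0.273
```

```bash
python3 - <<'E'
from h import *
st()
plan(.494,-.052,.08,-15.9,step=.03)
p=imaging.capture("scene");save(p,"s1",(220,150,400,290),4)
E
```

```text
7.85 [ 0.4805 -0.0282  0.1053] head -14.65 F [-0.2 -0.6 -1.7] w 0.273 tilt [ 0.025  0.018 -1.   ]
from [ 0.4805 -0.0282  0.1053] -14.65 n 2 d [ 0.0135 -0.0238 -0.0253] twist 1.25
[[np.float64(0.0127), -0.0098, 0.0095], [np.float64(0.0127), -0.0097, 0.0096]] [np.float64(0.63), np.float64(0.63)]
```

View pics/s1.png

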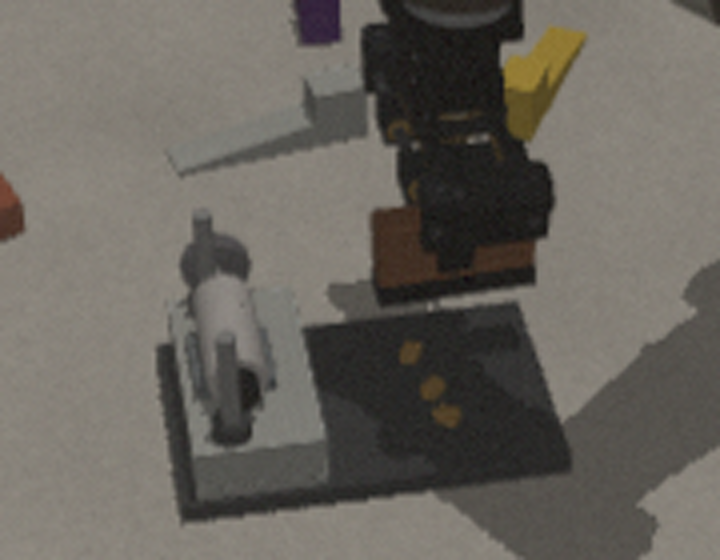

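>>> apply_moves([
  [0.006,-0.008,0.008],
  [0.008,-0.008,0.008],
  [0.008,-0.006,0.004],
  [0.004,0,0],
  [0,0,0],
], twist=[0.5,0.5,0.3,0,0], claw=[0,0,0,0,0])

```text
time_s: 8.4
tcp_pos: [0.4947, -0.0534, 0.0756]
ee_rot: [[0.022, 0.272, 0.962], [0.018, 0.962, -0.272], [-1.0, 0.023, 0.016]]
wrist_force: [-0.2, 0.2, -1.8]
gripper_width: 0.275
```

```bash
python3 - <<'E'
from h import *
st()
plan(.494,-.052,.06,-15.9,step=.03)
p=imaging.capture("top");save(p,"s2",(270,180,390,310),4.5)
E
```

```text
8.4 [ 0.4947 -0.0534  0.0756] head -15.81 F [-0.2  0.2 -1.8] w 0.275 tilt [ 0.022  0.018 -1.   ]
from [ 0.4947 -0.0534  0.0756] -15.81 n 1 d [-0.0007  0.0014 -0.0156] twist 0.09
[[np.float64(0.0156), 0.0011, -0.001]] [np.float64(0.09)]
```

View pics/s2.png

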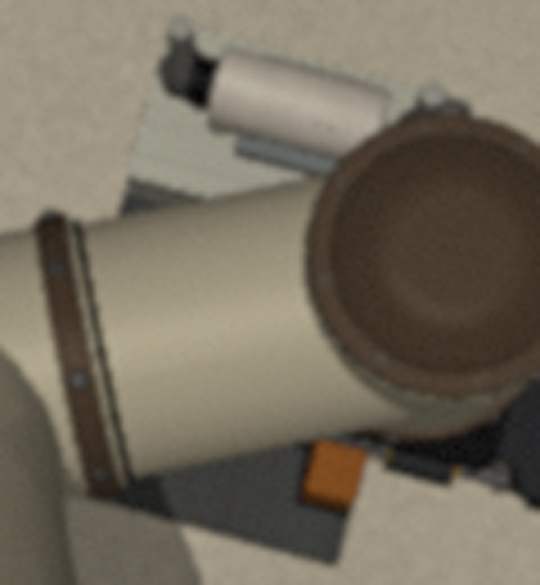

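>>> apply_moves([
  [0.005,0,0],
  [0.006,0,0],
  [0.005,0,0],
  [0,0,0],
], twist=[0,0,0,0], claw=[0,0,0,0])

```text
time_s: 8.85
tcp_pos: [0.4952, -0.0521, 0.059]
ee_rot: [[0.023, 0.27, 0.963], [0.018, 0.963, -0.271], [-1.0, 0.024, 0.017]]
wrist_force: [0.4, 0.2, -1.8]
gripper_width: 0.273
```

```bash
python3 - <<'E'
from h import *
st()
E
```

```text
8.85 [ 0.4952 -0.0521  0.059 ] head -15.7 F [ 0.4  0.2 -1.8] w 0.273 tilt [ 0.023  0.018 -1.   ]
```

>>> apply_moves([
  [0.002,0,0],
  [0.002,0,0],
  [0,0,0],
], twist=[0.2,0,0], claw=[0,0,0])

```text
time_s: 9.15
tcp_pos: [0.4952, -0.0518, 0.0555]
ee_rot: [[0.023, 0.273, 0.962], [0.018, 0.962, -0.273], [-1.0, 0.024, 0.017]]
wrist_force: [0.5, -0.9, -1.3]
gripper_width: 0.274
```

```bash
python3 - <<'E'
from h import *
st()
p=imaging.capture("scene");save(p,"s3",(250,170,370,290),5)
E
```

```text
9.15 [ 0.4952 -0.0518  0.0555] head -15.87 F [ 0.5 -0.9 -1.3] w 0.274 tilt [ 0.023  0.018 -1.   ]
```

View pics/s3.png

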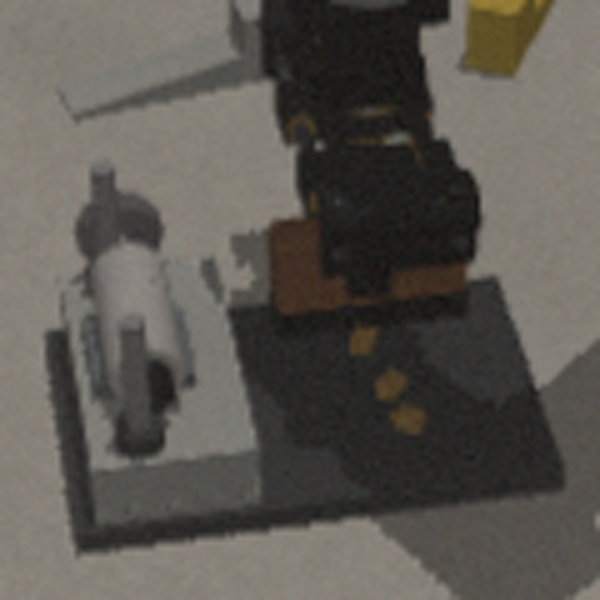

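>>> apply_moves([
  [0.0005,0.008,0],
  [0.0003,0.008,0],
  [0.0003,0.008,0],
  [0.0003,0.008,0],
  [0.0003,0.008,0],
  [0,0,0],
], twist=[0,0,0,0,0,0], claw=[0,0,0,0,0,0])

```text
time_s: 9.8
tcp_pos: [0.5082, -0.0098, 0.0553]
ee_rot: [[0.025, 0.273, 0.962], [0.018, 0.962, -0.273], [-1.0, 0.024, 0.02]]
wrist_force: [0.1, -1.5, 0.1]
gripper_width: 0.27
```

```bash
python3 - <<'E'
from h import *
st()
p=imaging.capture("scene");save(p,"s4",(250,170,370,290),5)
E
```

```text
9.8 [ 0.5082 -0.0098  0.0553] head -15.85 F [ 0.1 -1.5  0.1] w 0.27 tilt [ 0.025  0.018 -1.   ]
```

View pics/s4.png

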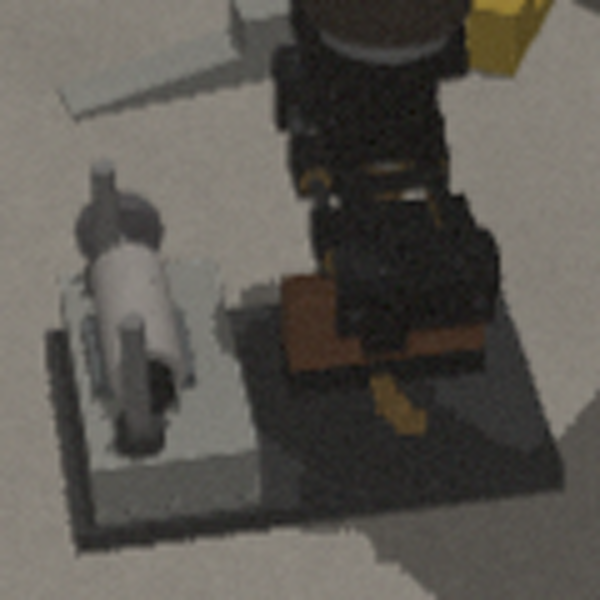

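>>> apply_moves([
  [0.0003,0.008,0],
  [0.0003,0.008,0],
  [0.0003,0.008,0],
  [0.0003,0.008,0],
  [0.0003,0.008,0],
  [0.0003,0.008,0],
  [0.0003,0.008,0],
  [0.0003,0.008,0],
  [0,0,0],
], twist=[0,0,0,0,0,0,0,0,0], claw=[0,0,0,0,0,0,0,0,0])

```text
time_s: 10.75
tcp_pos: [0.5274, 0.0564, 0.0552]
ee_rot: [[0.026, 0.273, 0.962], [0.017, 0.962, -0.273], [-1.0, 0.024, 0.02]]
wrist_force: [-0.6, -0.7, 2.2]
gripper_width: 0.273
```

```bash
python3 - <<'E'
from h import *
st()
p=imaging.capture("scene");save(p,"s5",(250,170,370,290),5)
E
```

```text
10.75 [0.5274 0.0564 0.0552] head -15.85 F [-0.6 -0.7  2.2] w 0.273 tilt [ 0.026  0.017 -1.   ]
```

View pics/s5.png

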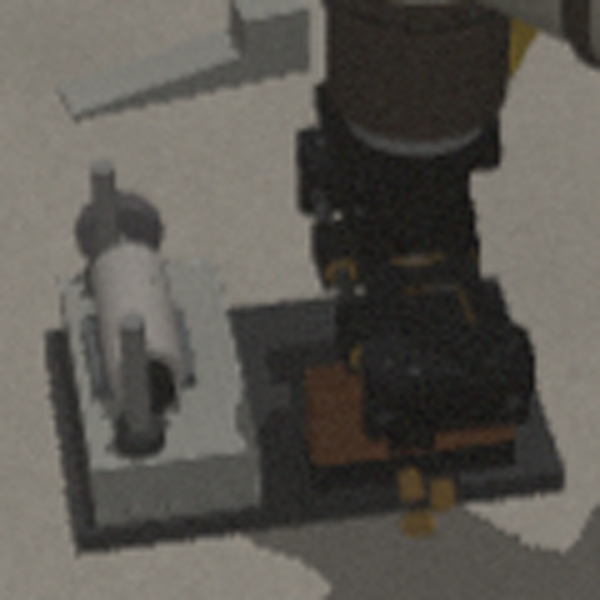

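>>> apply_moves([
  [0.0002,0.007,0],
  [0.0002,0.007,0],
  [0.0002,0.007,0],
  [0.0002,0.007,0],
  [0.0002,0.007,0],
  [0,0,0],
], twist=[0,0,0,0,0,0], claw=[0,0,0,0,0,0])

```text
time_s: 11.4
tcp_pos: [0.5373, 0.0926, 0.0544]
ee_rot: [[0.025, 0.274, 0.961], [0.018, 0.961, -0.274], [-1.0, 0.024, 0.019]]
wrist_force: [0.6, -0.0, -1.7]
gripper_width: 0.274
```

```bash
python3 - <<'E'
from h import *
st()
p=imaging.capture("scene");save(p,"s6",(250,170,370,290),5)
E
```

```text
11.4 [0.5373 0.0926 0.0544] head -15.93 F [ 0.6 -0.  -1.7] w 0.274 tilt [ 0.025  0.018 -1.   ]
```

View pics/s6.png

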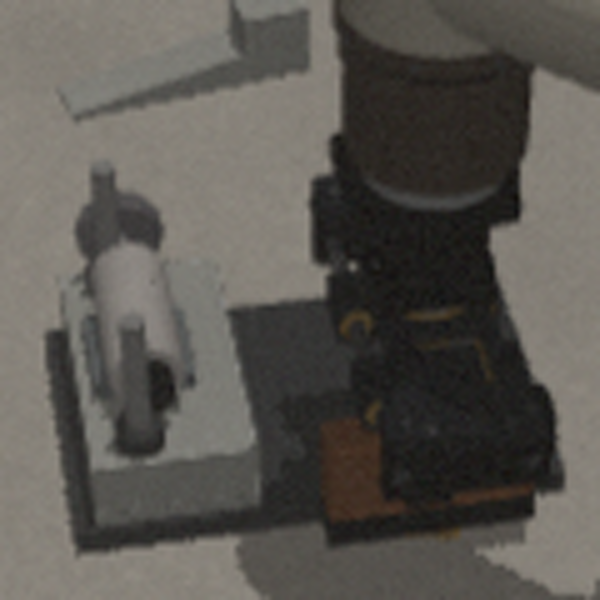

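>>> apply_moves([
  [0.0003,0.006,0],
  [0,0.005,0],
  [-0.01,0,0],
  [-0.015,0,0],
  [-0.015,0.005,0],
  [-0.01,0.015,0],
  [0,0.02,0],
  [0,0.025,0],
  [0,0.025,0],
  [0,0.02,0],
  [0,0,0],
], twist=[0,0,0,0,0,0,0,0,0,0,0], claw=[0,0,0,0,0,0,0,0,0,0,0])

```text
time_s: 12.55
tcp_pos: [0.5689, 0.2147, 0.1089]
ee_rot: [[0.021, 0.276, 0.961], [0.018, 0.961, -0.277], [-1.0, 0.024, 0.015]]
wrist_force: [0.6, -1.1, -1.0]
gripper_width: 0.273
```

```bash
python3 - <<'E'
from h import *
st()
p=imaging.capture("scene");save(p,"s7",(250,170,410,290),5)
p=imaging.capture("top");save(p,"s8",(200,180,390,310),4)
E
```

```text
12.55 [0.5689 0.2147 0.1089] head -16.07 F [ 0.6 -1.1 -1. ] w 0.273 tilt [ 0.021  0.018 -1.   ]
```

View pics/s7.png

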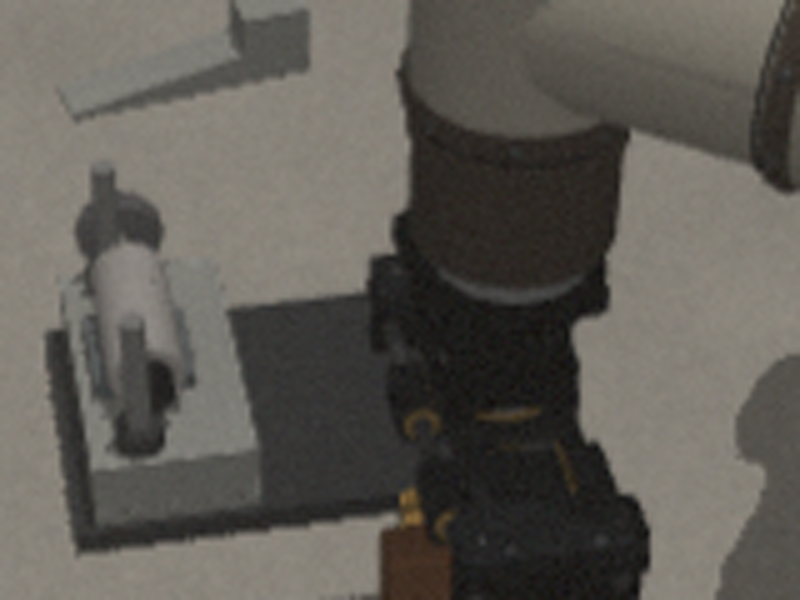

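View pics/s8.png

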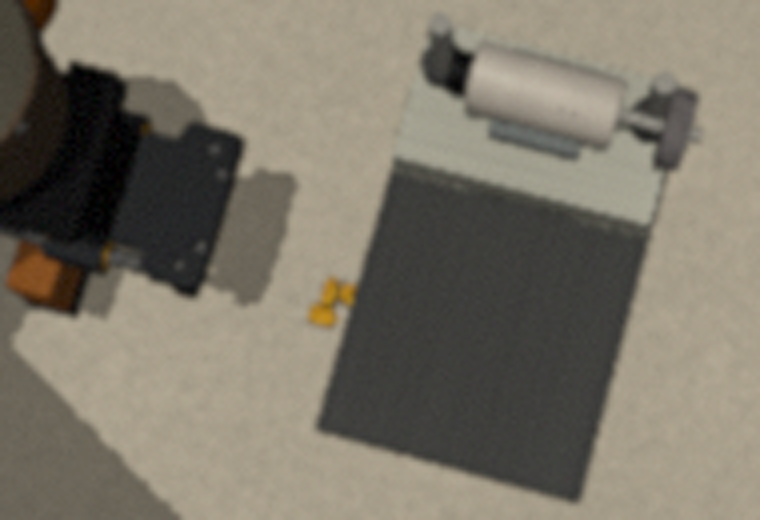

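```bash
python3 - <<'E'
from h import *
plan(.45,.27,.07,-16.1,step=.025)
E
```

```text
from [0.5676 0.2125 0.1085] -16.16 n 6 d [-0.1176  0.0575 -0.0385] twist -0.06
[[np.float64(0.0064), 0.0037, -0.0215], [np.float64(0.0064), 0.0038, -0.0215], [np.float64(0.0064), 0.0038, -0.0215], [np.float64(0.0064), 0.0038, -0.0215], [np.float64(0.0064), 0.0038, -0.0215], [np.float64(0.0064), 0.0038, -0.0215]] [np.float64(-0.01), np.float64(-0.01), np.float64(-0.01), np.float64(-0.01), np.float64(-0.01), np.float64(-0.01)]
```

>>> apply_moves([
  [0,0.004,-0.02],
  [0,0.004,-0.022],
  [0.006,0.004,-0.022],
  [0.01,0.004,-0.022],
  [0.01,0.004,-0.02],
  [0.008,0.003,-0.01],
  [0.004,0,0],
  [0,0,0],
], twist=[0,0,0,0,0,0,0,0], claw=[0,0,0,0,0,0,0,0])

```text
time_s: 13.45
tcp_pos: [0.4585, 0.2633, 0.067]
ee_rot: [[0.015, 0.285, 0.958], [0.014, 0.958, -0.285], [-1.0, 0.017, 0.011]]
wrist_force: [0.5, -0.1, -0.4]
gripper_width: 0.27
```

```bash
python3 - <<'E'
from h import *
st()
p=imaging.capture("scene");save(p,"t1",(250,170,410,290),5)
E
```

```text
13.45 [0.4585 0.2633 0.067 ] head -16.58 F [ 0.5 -0.1 -0.4] w 0.27 tilt [ 0.015  0.014 -1.   ]
```

View pics/t1.png

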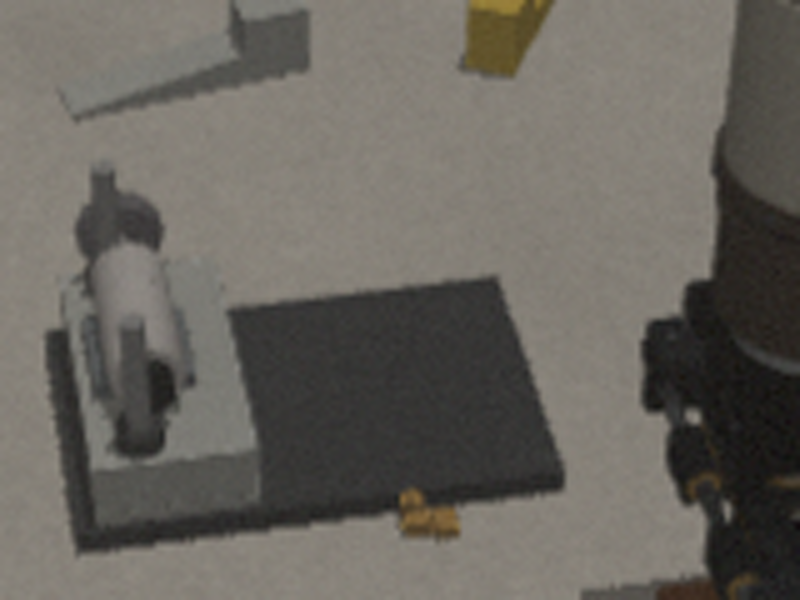

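```bash
python3 - <<'E'
from h import *
p=imaging.capture("scene");save(p,"t2",(310,250,360,290),14)
c=np.array([.5559,-.0069]);a=np.radians(-15.9);u=np.array([np.cos(a),np.sin(a)]);v=np.array([-u[1],u[0]])
for uv in [(332.4,269.4),(333,273.5),(339,274.5)]:
  for z in (.004,.015,.02):
    w=ray(p,uv,z)[:2]-c;print(uv,z,(w@u).round(4),(w@v).round(4))
q=imaging.capture("top");save(q,"t3",(270,240,310,275),16)
E
```

```text
(332.4, 269.4) 0.004 -0.0455 0.0702
(332.4, 269.4) 0.015 -0.0431 0.081
(332.4, 269.4) 0.02 -0.042 0.0859
(333, 273.5) 0.004 -0.0441 0.0842
(333, 273.5) 0.015 -0.0417 0.0949
(333, 273.5) 0.02 -0.0406 0.0997
(339, 274.5) 0.004 -0.0576 0.0903
(339, 274.5) 0.015 -0.0551 0.1008
(339, 274.5) 0.02 -0.0539 0.1057
```

View pics/t2.png

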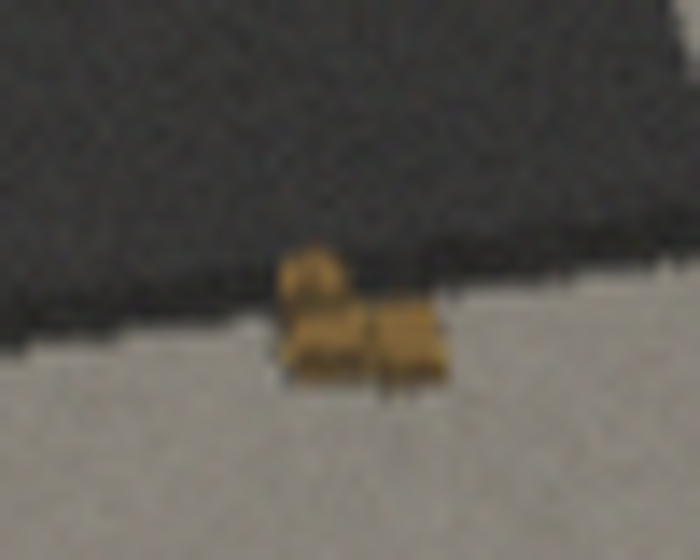

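View pics/t3.png

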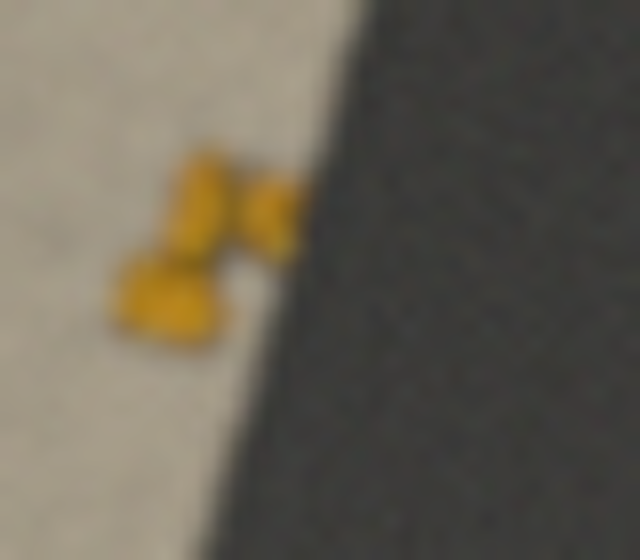

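>>> apply_moves([
  [0.006,0,0],
  [0.007,0,0],
  [0.006,0,0],
  [0.004,0,0],
  [0,0,0],
], twist=[0,0,0,0,0], claw=[0,0,0,0,0])

```text
time_s: 14.1
tcp_pos: [0.4615, 0.2635, 0.0431]
ee_rot: [[0.018, 0.288, 0.957], [0.016, 0.957, -0.289], [-1.0, 0.02, 0.012]]
wrist_force: [-0.6, -0.8, -1.3]
gripper_width: 0.268
```

```bash
python3 - <<'E'
from h import *
st()
E
```

```text
14.1 [0.4615 0.2635 0.0431] head -16.78 F [-0.6 -0.8 -1.3] w 0.268 tilt [ 0.018  0.016 -1.   ]
```

>>> apply_moves([
  [0.002,0,0],
  [0.001,0,0],
  [0,0,0],
], twist=[0,0,0], claw=[0,0,0])

```text
time_s: 14.4
tcp_pos: [0.4617, 0.2639, 0.0406]
ee_rot: [[0.018, 0.288, 0.958], [0.016, 0.958, -0.288], [-1.0, 0.02, 0.013]]
wrist_force: [0.2, -0.6, -1.0]
gripper_width: 0.274
```

```bash
python3 - <<'E'
from h import *
st()
E
```

```text
14.4 [0.4617 0.2639 0.0406] head -16.74 F [ 0.2 -0.6 -1. ] w 0.274 tilt [ 0.018  0.016 -1.   ]
```

>>> apply_moves([
  [0.0005,0,0],
  [0,0,0],
  [0,0,0],
  [0,0,0],
  [0,0,0],
  [0,0,0],
  [0,0,0],
  [0,0,0],
], twist=[0,0,0,0,0,0,0,0], claw=[0,1,1,1,1,1,1,1])

```text
time_s: 15.2
tcp_pos: [0.4626, 0.2647, 0.0409]
ee_rot: [[0.02, 0.287, 0.958], [0.018, 0.958, -0.288], [-1.0, 0.023, 0.014]]
wrist_force: [0.5, -0.1, 0.6]
gripper_width: 0.826
```

```bash
python3 - <<'E'
from h import *
st()
E
```

```text
15.2 [0.4626 0.2647 0.0409] head -16.71 F [ 0.5 -0.1  0.6] w 0.826 tilt [ 0.02   0.018 -1.   ]
```

>>> apply_moves([
  [-0.01,0,0],
  [-0.015,0,0],
  [-0.02,0,0],
  [-0.025,0,0],
  [-0.025,0,0],
  [-0.02,-0.015,-0.005],
  [-0.01,-0.025,-0.01],
  [0,-0.03,-0.01],
  [0,-0.035,-0.01],
  [0,-0.035,-0.01],
  [0,-0.035,-0.01],
  [0,-0.035,-0.01],
], twist=[0,0,0,0,0,-0.6,-0.6,-0.6,-0.6,-0.6,-0.6,-0.6], claw=[1,1,1,1,1,1,1,1,1,1,1,1])

```text
time_s: 16.4
tcp_pos: [0.3438, 0.0733, 0.1722]
ee_rot: [[0.031, 0.208, 0.978], [0.024, 0.978, -0.208], [-0.999, 0.03, 0.025]]
wrist_force: [0.4, -0.5, 0.1]
gripper_width: 1.002
```

```bash
python3 - <<'E'
from h import *
st()
p=imaging.capture("scene");save(p,"u1",(260,140,480,340),3.4)
plan(.435,-.289,.16,-7.4,step=.035)
E
```

```text
16.4 [0.3438 0.0733 0.1722] head -12.03 F [ 0.4 -0.5  0.1] w 1.002 tilt [ 0.031  0.024 -0.999]
from [0.3393 0.0691 0.1711] -12.17 n 11 d [ 0.0957 -0.3581 -0.0111] twist -4.77
[[np.float64(0.001), -0.03, 0.0154], [np.float64(0.001), -0.0301, 0.0151], [np.float64(0.001), -0.0302, 0.0149], [np.float64(0.001), -0.0303, 0.0147], [np.float64(0.001), -0.0304, 0.0145], [np.float64(0.001), -0.0305, 0.0142], [np.float64(0.001), -0.0307, 0.014], [np.float64(0.001), -0.0308, 0.0138], [np.float64(0.001), -0.0309, 0.0135], [np.float64(0.001), -0.031, 0.0133], [np.float64(0.001), -0.0311, 0.0131]] [np.float64(-0.43), np.float64(-0.43), np.float64(-0.43), np.float64(-0.43), np.float64(-0.43), np.float64(-0.43), np.float64(-0.43), np.float64(-0.43), np.float64(-0.43), np.float64(-0.43), np.float64(-0.43)]
```

View pics/u1.png

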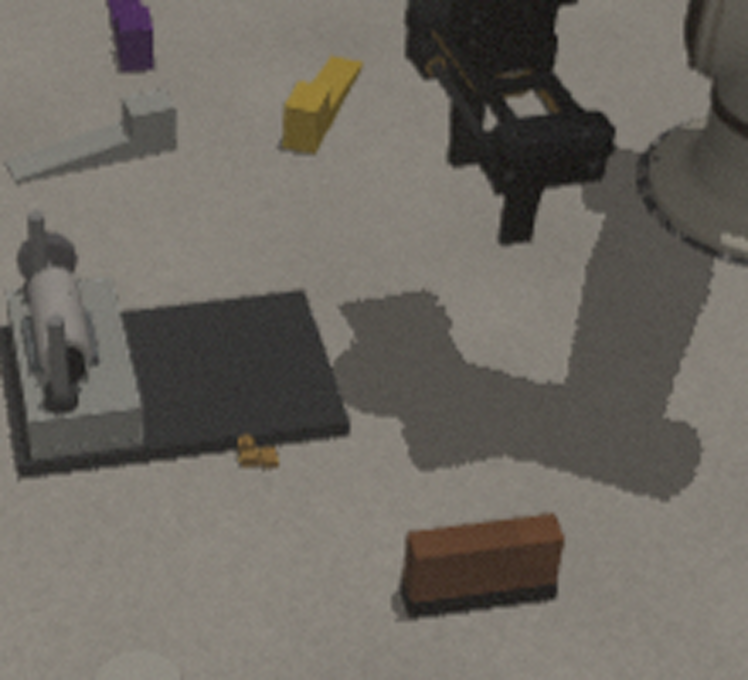

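>>> apply_moves([
  [0,-0.02,0.015],
  [0,-0.025,0.02],
  [0,-0.03,0.02],
  [0,-0.033,0.018],
  [0,-0.033,0.015],
  [0,-0.033,0.014],
  [0,-0.033,0.01],
  [0,-0.033,0.01],
  [0,-0.033,0.01],
  [0,-0.03,0.01],
  [0,-0.015,0.005],
  [0,0,0],
], twist=[-0.4,-0.4,-0.4,-0.4,-0.4,-0.4,-0.4,-0.4,-0.4,-0.4,0,0], claw=[1,1,1,1,1,1,1,1,1,1,1,1])

```text
time_s: 17.65
tcp_pos: [0.4327, -0.2871, 0.1757]
ee_rot: [[0.045, 0.135, 0.99], [0.025, 0.99, -0.136], [-0.999, 0.031, 0.041]]
wrist_force: [-0.2, 0.3, -0.1]
gripper_width: 1.005
```

```bash
python3 - <<'E'
from h import *
st()
plan(.435,-.289,.1,-7.4,step=.035)
E
```

```text
17.65 [ 0.4327 -0.2871  0.1757] head -7.81 F [-0.2  0.3 -0.1] w 1.005 tilt [ 0.045  0.025 -0.999]
from [ 0.4327 -0.2871  0.1757] -7.81 n 3 d [ 0.0023 -0.0019 -0.0757] twist -0.41
[[np.float64(0.0252), -0.0005, 0.0008], [np.float64(0.0252), -0.0005, 0.0008], [np.float64(0.0252), -0.0005, 0.0008]] [np.float64(-0.14), np.float64(-0.14), np.float64(-0.14)]
```

>>> apply_moves([
  [0.01,0,0.001],
  [0.015,0,0.001],
  [0.015,0,0.001],
  [0.015,0,0.001],
  [0.01,0,0],
  [0.005,0,0],
  [0,0,0],
], twist=[-0.1,-0.1,-0.1,-0.1,0,0,0], claw=[1,1,1,1,1,1,1])

```text
time_s: 18.35
tcp_pos: [0.4389, -0.2806, 0.1034]
ee_rot: [[0.046, 0.123, 0.991], [0.026, 0.992, -0.124], [-0.999, 0.032, 0.042]]
wrist_force: [0.3, 0.2, 0.1]
gripper_width: 1.0
```

```bash
python3 - <<'E'
from h import *
st()
plan(.435,-.289,.028,-7.4,step=.035)
p=imaging.capture("scene");save(p,"w1",(240,110,360,230),5)
p=imaging.capture("top");save(p,"w2",(400,215,500,315),5)
E
```

```text
18.35 [ 0.4389 -0.2806  0.1034] head -7.14 F [0.3 0.2 0.1] w 1.0 tilt [ 0.046  0.026 -0.999]
from [ 0.4389 -0.2806  0.1034] -7.14 n 3 d [-0.0039 -0.0084 -0.0754] twist 0.26
[[np.float64(0.0251), -0.0029, -0.0009], [np.float64(0.0251), -0.0029, -0.0009], [np.float64(0.0251), -0.0029, -0.0009]] [np.float64(0.09), np.float64(0.09), np.float64(0.09)]
```

View pics/w1.png

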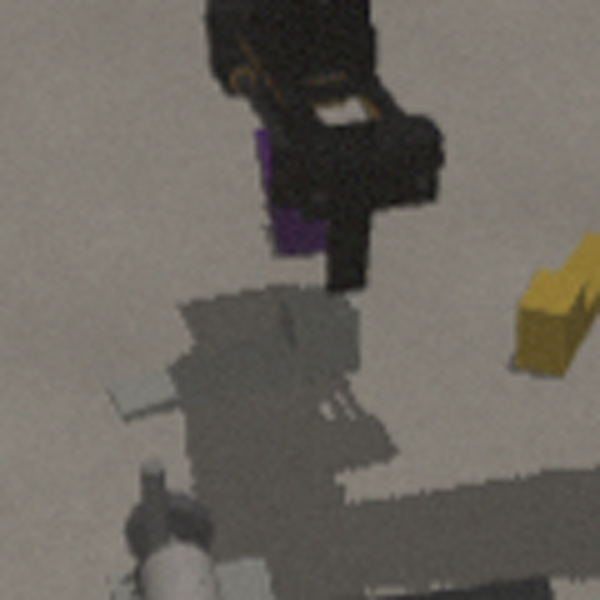

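View pics/w2.png

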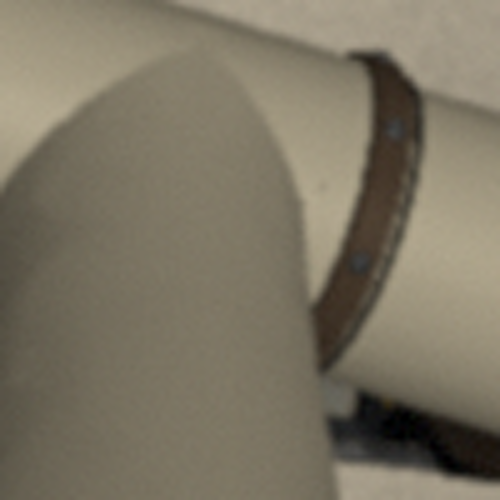

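>>> apply_moves([
  [0,0,-0.04],
  [0,0,-0.04],
  [0,0,0],
  [0,0,0],
], twist=[0,0,0,0], claw=[1,1,1,1])

```text
time_s: 18.85
tcp_pos: [0.3603, -0.2716, 0.1031]
ee_rot: [[0.054, 0.121, 0.991], [0.022, 0.992, -0.123], [-0.998, 0.029, 0.051]]
wrist_force: [0.1, -0.2, 0.2]
gripper_width: 0.997
```

>>> apply_moves([
  [0,0,0.01],
  [0,0,0.01],
  [0,0,0.01],
  [0,0,0.01],
  [0,0,0.01],
  [0,0,0.01],
  [0,0,0.01],
  [0,0,0],
], twist=[0,0,0,0,0,0,0,0], claw=[1,1,1,1,1,1,1,1])

```text
time_s: 19.65
tcp_pos: [0.4417, -0.2821, 0.1082]
ee_rot: [[0.059, 0.119, 0.991], [0.02, 0.993, -0.12], [-0.998, 0.027, 0.056]]
wrist_force: [-0.3, -0.0, -0.4]
gripper_width: 0.998
```

```bash
python3 - <<'E'
from h import *
st()
plan(.435,-.289,.1,-7.4,step=.035)
E
```

```text
19.65 [ 0.4417 -0.2821  0.1082] head -6.93 F [-0.3 -0.  -0.4] w 0.998 tilt [ 0.059  0.02  -0.998]
from [ 0.4417 -0.2821  0.1082] -6.93 n 1 d [-0.0067 -0.0069 -0.0082] twist 0.47
[[np.float64(0.0082), -0.0076, -0.0059]] [np.float64(0.47)]
```

>>> apply_moves([
  [0.025,-0.004,-0.005],
  [0.025,-0.004,-0.005],
  [0,0,0],
], twist=[0.5,0,0], claw=[1,1,1])

```text
time_s: 19.95
tcp_pos: [0.4346, -0.288, 0.0569]
ee_rot: [[0.061, 0.128, 0.99], [0.02, 0.991, -0.129], [-0.998, 0.027, 0.058]]
wrist_force: [-0.8, 0.8, 0.6]
gripper_width: 0.998
```

```bash
python3 - <<'E'
from h import *
st()
plan(.435,-.289,.03,-7.4,step=.035)
p=imaging.capture("scene");save(p,"w3",(240,110,360,230),5)
E
```

```text
19.95 [ 0.4346 -0.288   0.0569] head -7.44 F [-0.8  0.8  0.6] w 0.998 tilt [ 0.061  0.02  -0.998]
from [ 0.4346 -0.288   0.0569] -7.44 n 1 d [ 0.0004 -0.001  -0.0269] twist -0.04
[[np.float64(0.0269), -0.001, 0.0006]] [np.float64(-0.04)]
```

View pics/w3.png

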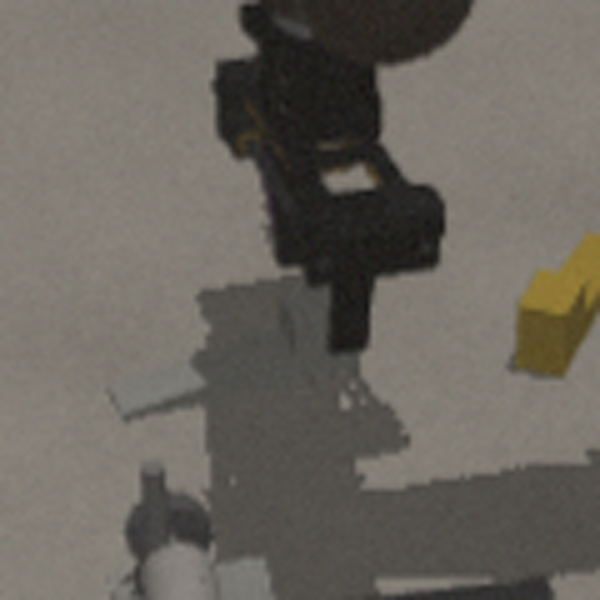

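>>> apply_moves([
  [0.027,-0.001,-0.001],
  [0,0,0],
  [0,0,0],
  [0,0,0],
  [0,0,0],
  [0,0,0],
  [0,0,0],
  [0,0,0],
  [0,0,0],
  [0,0,0],
  [0,0,0],
  [0,0,0],
], twist=[0,0,0,0,0,0,0,0,0,0,0,0], claw=[1,1,0,0,0,0,0,0,0,0,0,0])

```text
time_s: 21.2
tcp_pos: [0.4422, -0.2908, 0.0407]
ee_rot: [[0.078, 0.124, 0.989], [0.012, 0.992, -0.125], [-0.997, 0.022, 0.076]]
wrist_force: [0.5, -0.2, -0.8]
gripper_width: 0.341
```

```bash
python3 - <<'E'
from h import *
st()
E
```

```text
21.2 [ 0.4422 -0.2908  0.0407] head -7.21 F [ 0.5 -0.2 -0.8] w 0.341 tilt [ 0.078  0.012 -0.997]
```

```bash
python3 - <<'E'
from h import *
st()
s=r.sense();print(np.round(s["joints"],2),np.round(s["effort"],2),np.round(s["moment"],2))
p=imaging.capture("scene");save(p,"w4",(240,110,360,230),5)
st()
E
```

```text
21.2 [ 0.4422 -0.2908  0.0407] head -7.21 F [ 0.5 -0.2 -0.8] w 0.341 tilt [ 0.078  0.012 -0.997]
[-16.92  24.91 -27.59  -3.55 -33.46 -77.35] [-6.000e-02 -3.448e+01  1.201e+01  2.660e+00  1.100e-01  1.000e-02] [0.   0.19 0.01]
21.25 [ 0.4422 -0.2908  0.0407] head -7.21 F [-0.3  0.3 -0. ] w 0.346 tilt [ 0.078  0.012 -0.997]
```

View pics/w4.png

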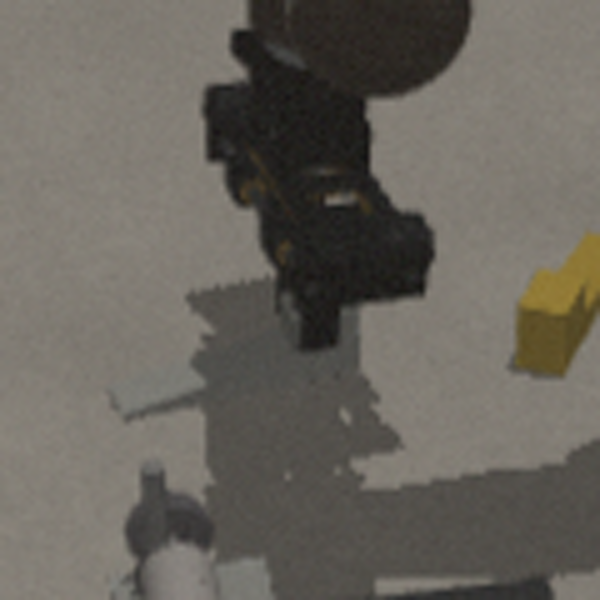

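>>> apply_moves([
  [-0.015,0,0],
  [-0.02,0,0],
  [-0.02,0,0],
  [0,0,0],
], twist=[0,0,0,0], claw=[0,0,0,0])

```text
time_s: 21.65
tcp_pos: [0.4347, -0.2901, 0.0935]
ee_rot: [[0.069, 0.125, 0.99], [0.016, 0.992, -0.127], [-0.997, 0.025, 0.066]]
wrist_force: [1.0, -0.4, -2.0]
gripper_width: 0.34
```

```bash
python3 - <<'E'
from h import *
st()
p=imaging.capture("scene");save(p,"w5",(240,110,360,230),5)
st()
E
```

```text
21.65 [ 0.4347 -0.2901  0.0935] head -7.3 F [ 1.  -0.4 -2. ] w 0.34 tilt [ 0.069  0.016 -0.997]
21.7 [ 0.4336 -0.2895  0.092 ] head -7.34 F [-0.4 -0.  -2. ] w 0.34 tilt [ 0.066  0.018 -0.998]
```

View pics/w5.png

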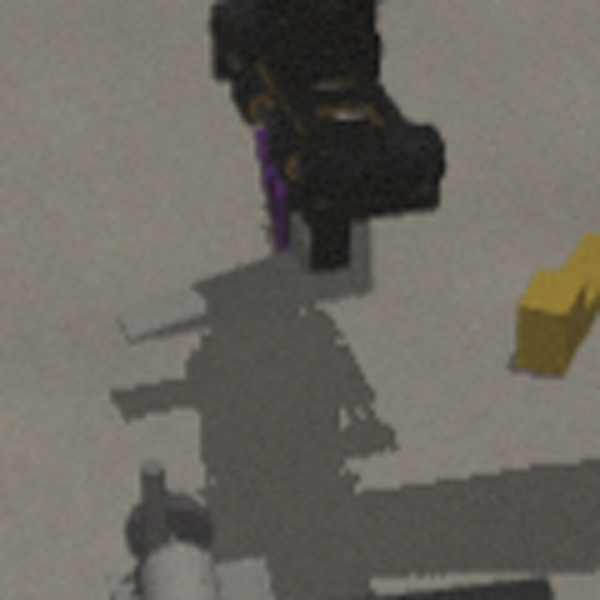

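```bash
python3 - <<'E'
from h import *
plan(.385,.03,.11,-15.8,step=.034)
E
```

```text
from [ 0.4336 -0.2895  0.092 ] -7.34 n 10 d [-0.0486  0.3195  0.018 ] twist 8.46
[[np.float64(-0.0018), 0.0311, -0.0089], [np.float64(-0.0018), 0.0309, -0.0094], [np.float64(-0.0018), 0.0308, -0.0098], [np.float64(-0.0018), 0.0306, -0.0103], [np.float64(-0.0018), 0.0305, -0.0107], [np.float64(-0.0018), 0.0303, -0.0112], [np.float64(-0.0018), 0.0302, -0.0116], [np.float64(-0.0018), 0.03, -0.0121], [np.float64(-0.0018), 0.0298, -0.0125], [np.float64(-0.0018), 0.0296, -0.0129]] [np.float64(0.85), np.float64(0.85), np.float64(0.85), np.float64(0.85), np.float64(0.85), np.float64(0.85), np.float64(0.85), np.float64(0.85), np.float64(0.85), np.float64(0.85)]
```

>>> apply_moves([
  [-0.008,0.02,-0.01],
  [-0.008,0.03,-0.012],
  [-0.004,0.03,-0.012],
  [-0.003,0.03,-0.012],
  [-0.003,0.03,-0.012],
  [-0.003,0.03,-0.011],
  [-0.003,0.03,-0.01],
  [-0.003,0.03,-0.01],
  [0,0.03,-0.01],
  [0,0.02,-0.01],
  [0,0,0],
], twist=[0.8,0.8,0.8,0.8,0.8,0.8,0.8,0.8,0.8,0.8,0], claw=[0,0,0,0,0,0,0,0,0,0,0])

```text
time_s: 22.8
tcp_pos: [0.3672, 0.0152, 0.1155]
ee_rot: [[0.038, 0.278, 0.96], [0.02, 0.96, -0.279], [-0.999, 0.03, 0.031]]
wrist_force: [-0.2, -0.4, -1.9]
gripper_width: 0.338
```

```bash
python3 - <<'E'
from h import *
st()
plan(.4543,.022,.09,-15.8,step=.02)
p=imaging.capture("scene");save(p,"w6",(250,170,410,290),5)
E
```

```text
22.8 [0.3672 0.0152 0.1155] head -16.19 F [-0.2 -0.4 -1.9] w 0.338 tilt [ 0.038  0.02  -0.999]
from [0.3672 0.0152 0.1155] -16.19 n 5 d [ 0.0871  0.0068 -0.0255] twist -0.39
[[np.float64(0.0051), 0.0062, 0.0164], [np.float64(0.0051), 0.0061, 0.0164], [np.float64(0.0051), 0.0061, 0.0164], [np.float64(0.0051), 0.0061, 0.0164], [np.float64(0.0051), 0.0061, 0.0164]] [np.float64(-0.08), np.float64(-0.08), np.float64(-0.08), np.float64(-0.08), np.float64(-0.08)]
```

View pics/w6.png

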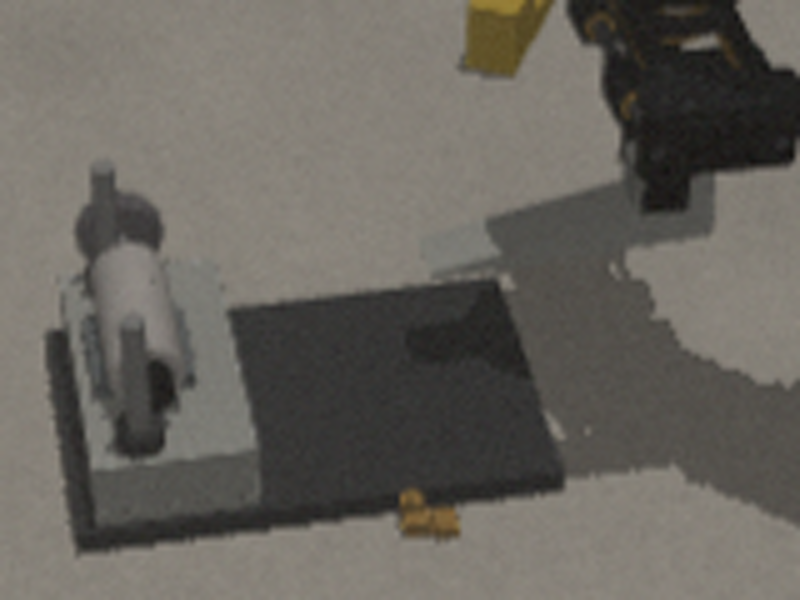

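>>> apply_moves([
  [0,0.006,0.015],
  [0,0.006,0.016],
  [0.004,0.006,0.016],
  [0.006,0.006,0.016],
  [0.006,0.004,0.01],
  [0,0,0],
], twist=[0,-0.1,-0.1,-0.1,0,0], claw=[0,0,0,0,0,0])

```text
time_s: 23.45
tcp_pos: [0.4441, 0.0166, 0.0957]
ee_rot: [[0.026, 0.278, 0.96], [0.016, 0.96, -0.278], [-1.0, 0.022, 0.02]]
wrist_force: [-0.6, -0.3, -3.1]
gripper_width: 0.339
```

```bash
python3 - <<'E'
from h import *
st()
plan(.4543,.022,.07,-15.8,step=.02)
p=imaging.capture("scene");save(p,"w7",(250,170,410,290),5)
p=imaging.capture("top");save(p,"w8",(270,180,390,310),4.5)
E
```

```text
23.45 [0.4441 0.0166 0.0957] head -16.17 F [-0.6 -0.3 -3.1] w 0.339 tilt [ 0.026  0.016 -1.   ]
from [0.4441 0.0166 0.0957] -16.17 n 2 d [ 0.0102  0.0054 -0.0257] twist -0.37
[[np.float64(0.0129), 0.004, 0.0042], [np.float64(0.0129), 0.004, 0.0042]] [np.float64(-0.19), np.float64(-0.19)]
```

View pics/w7.png

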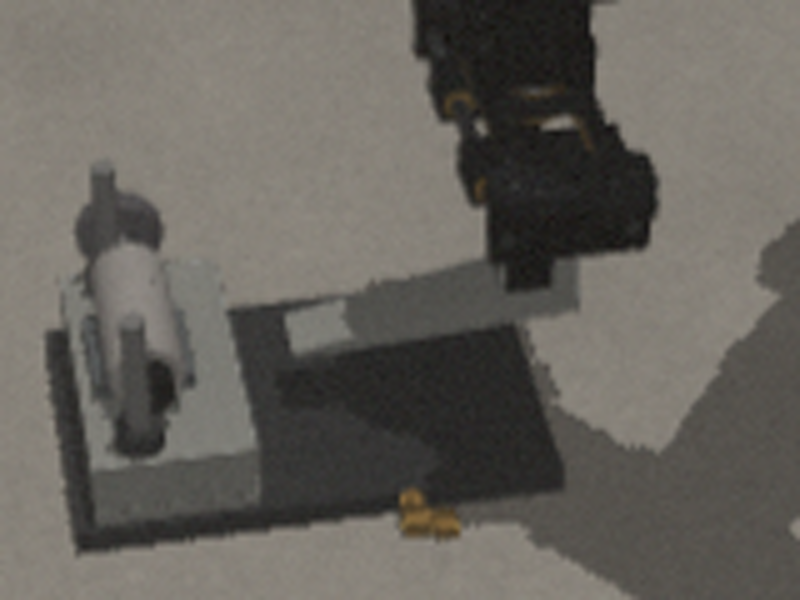

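View pics/w8.png

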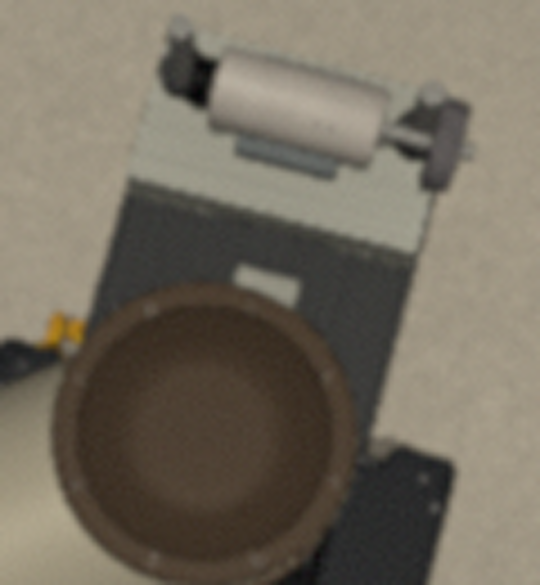

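>>> apply_moves([
  [0.01,0.003,0.004],
  [0.01,0.003,0.004],
  [0.006,0.002,0.001],
  [0,0,0],
], twist=[-0.2,-0.1,0,0], claw=[0,0,0,0])

```text
time_s: 23.95
tcp_pos: [0.4531, 0.0221, 0.0687]
ee_rot: [[0.024, 0.272, 0.962], [0.016, 0.962, -0.273], [-1.0, 0.022, 0.019]]
wrist_force: [-0.2, 0.5, -1.8]
gripper_width: 0.343
```

```bash
cat >> h.py <<'E'
C=np.array([.5559,-.0069]);_a=np.radians(-15.9);U=np.array([np.cos(_a),np.sin(_a)]);W=np.array([-U[1],U[0]])
def bed(xy): w=np.array(xy)[:2]-C; return np.round([w@U,w@W],4)
E
python3 - <<'E'
from h import *
st(); print(bed(r.sense()["tcp_pos"]))
p=imaging.capture("scene");save(p,"w9",(250,170,410,290),5)
q=imaging.capture("top");save(q,"w10",(270,180,390,310),4.5)
E
```

```text
23.95 [0.4531 0.0221 0.0687] head -15.83 F [-0.2  0.5 -1.8] w 0.343 tilt [ 0.024  0.016 -1.   ]
[-0.1068 -0.0003]
```

View pics/w9.png

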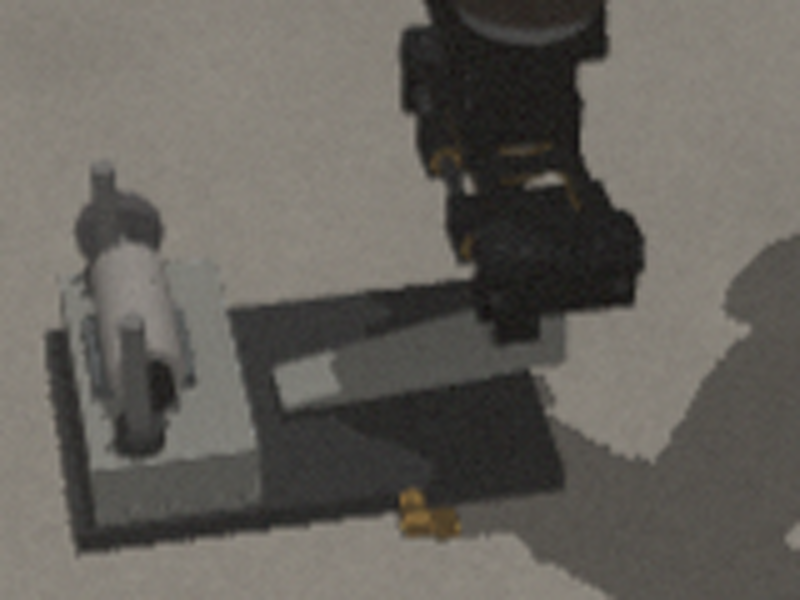

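View pics/w10.png

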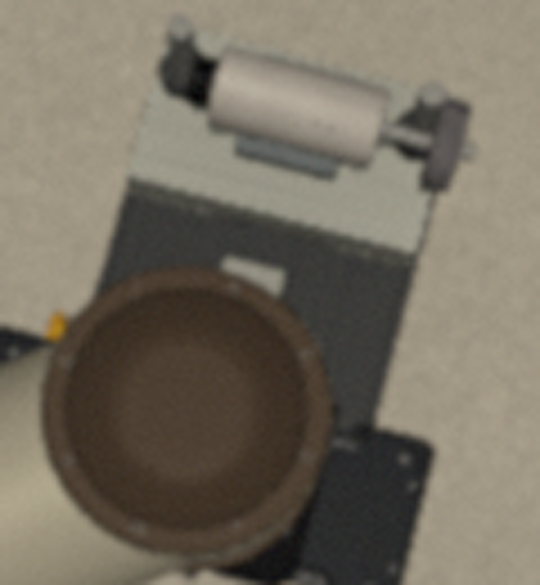

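```bash
python3 - <<'E'
from h import *
st()
p=imaging.capture("top");q=imaging.capture("scene")
f=lambda P,x0,y0,s,a,b,z:bed(ray(P,(x0+(a+.5)/s-.5,y0+(b+.5)/s-.5),z))
for z in(.02,.025):
  print("top nose",[f(p,270,180,4.5,a,b,z) for a,b in[(224,256),(288,270)]])
  print("scene nose",[f(q,250,170,5,a,b,z) for a,b in[(274,370),(287,408)]])
print("top plate front/carriage",[f(p,270,180,4.5,a,b,.015) for a,b in[(44,485),(335,563),(412,262),(128,190)]])
print("sc plate front/right car", [f(q,250,170,5,a,b,.015) for a,b in[(563,482),(498,278),(262,505),(228,312)]])
E
```

```text
24.05 [0.4533 0.0221 0.0695] head -15.82 F [ 0.3 -0.7 -2.5] w 0.346 tilt [ 0.026  0.016 -1.   ]
top nose [array([0.0103, 0.0162]), array([ 0.0117, -0.0161])]
scene nose [array([ 0.0087, -0.0177]), array([0.007 , 0.0113])]
top nose [array([0.0093, 0.0159]), array([ 0.0107, -0.0162])]
scene nose [array([ 0.0095, -0.0122]), array([0.0079, 0.0166])]
top plate front/carriage [array([-0.1211,  0.0711]), array([-0.1204, -0.0746]), array([ 0.0326, -0.0741]), array([0.0312, 0.0715])]
sc plate front/right car [array([-0.1165,  0.083 ]), array([-0.1201, -0.0722]), array([0.0297, 0.0713]), array([ 0.0239, -0.0719])]
```

>>> apply_moves([
  [0.004,0,0],
  [0.004,0,0],
  [0,0,0],
], twist=[0,0,0], claw=[0,0,0])

```text
time_s: 24.45
tcp_pos: [0.4542, 0.0225, 0.0622]
ee_rot: [[0.029, 0.272, 0.962], [0.018, 0.962, -0.273], [-0.999, 0.025, 0.023]]
wrist_force: [-0.8, -0.7, -2.6]
gripper_width: 0.341
```

```bash
python3 - <<'E'
from h import *
st();print(bed(r.sense()["tcp_pos"]),r.sense()["moment"])
E
```

```text
24.45 [0.4542 0.0225 0.0622] head -15.82 F [-0.8 -0.7 -2.6] w 0.341 tilt [ 0.029  0.018 -0.999]
[-0.1058  0.0004] [-0.0656169   0.13221873  0.00889292]
```

>>> apply_moves([
  [0.003,0,0],
  [0.003,0,0],
  [0,0,0],
], twist=[0,0,0], claw=[0,0,0])

```text
time_s: 24.75
tcp_pos: [0.4545, 0.0226, 0.0564]
ee_rot: [[0.029, 0.272, 0.962], [0.018, 0.962, -0.272], [-0.999, 0.025, 0.023]]
wrist_force: [-0.8, -0.8, -0.5]
gripper_width: 0.341
```

```bash
python3 - <<'E'
from h import *
st();print(bed(r.sense()["tcp_pos"]),r.sense()["moment"])
E
```

```text
24.75 [0.4545 0.0226 0.0564] head -15.81 F [-0.8 -0.8 -0.5] w 0.341 tilt [ 0.029  0.018 -0.999]
[-0.1056  0.0006] [-0.17663991  0.15107566  0.00396292]
```

>>> apply_moves([
  [0.001,0,0],
  [0,0,0],
  [0,0,0],
  [0,0,0],
  [0,0,0],
  [0,0,0],
  [0,0,0],
], twist=[0,0,0,0,0,0,0], claw=[0,0,0.6,0.6,0.6,0.6,0.6])

```text
time_s: 25.45
tcp_pos: [0.4565, 0.0233, 0.0566]
ee_rot: [[0.033, 0.271, 0.962], [0.019, 0.962, -0.271], [-0.999, 0.027, 0.027]]
wrist_force: [-0.1, 0.3, 0.0]
gripper_width: 0.592
```

```bash
python3 - <<'E'
from h import *
st();print(bed(r.sense()["tcp_pos"]),r.sense()["moment"])
p=imaging.capture("scene");save(p,"x1",(250,170,410,290),5)
q=imaging.capture("top");save(q,"x2",(270,180,390,310),4.5)
st()
E
```

```text
25.45 [0.4565 0.0233 0.0566] head -15.75 F [-0.1  0.3  0. ] w 0.592 tilt [ 0.033  0.019 -0.999]
[-0.1039  0.0018] [-0.05766692 -0.00088733  0.03312264]
25.55 [0.4563 0.0232 0.0566] head -15.75 F [-0.5 -0.4 -0.7] w 0.6 tilt [ 0.033  0.019 -0.999]
```

View pics/x1.png

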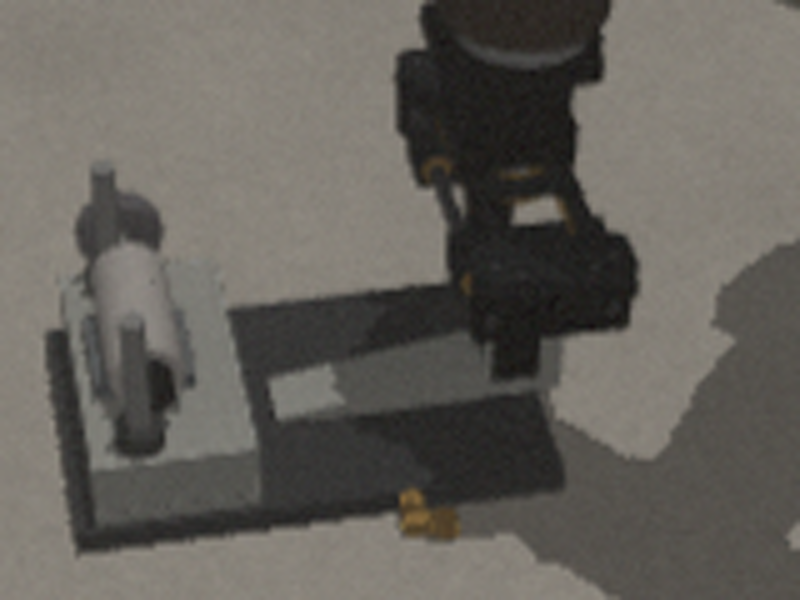

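View pics/x2.png

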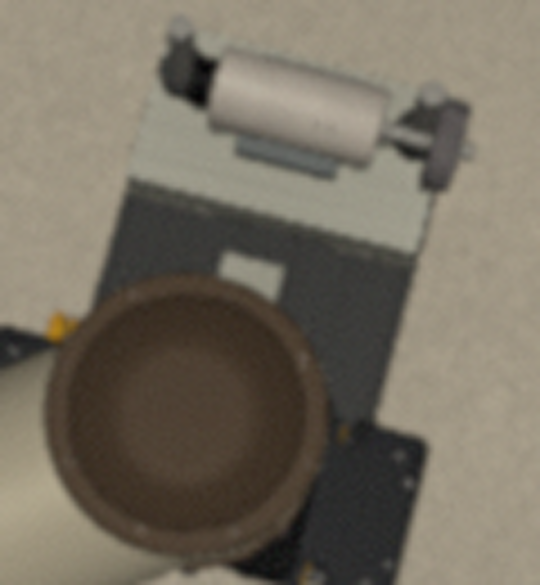

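>>> apply_moves([
  [0.006,-0.001,-0.004],
  [0.006,0,-0.004],
  [0,0,0],
  [0,0,0],
  [0,0,0],
  [0,0,0],
  [0,0,0],
  [0,0,0],
  [0,0,0],
], twist=[0,0,0,0,0,0,0,0,0], claw=[0.6,0.6,0,0,0,0,0,0,0])

```text
time_s: 26.45
tcp_pos: [0.4477, 0.0247, 0.0429]
ee_rot: [[0.032, 0.27, 0.962], [0.018, 0.962, -0.271], [-0.999, 0.026, 0.026]]
wrist_force: [-0.1, -0.2, -1.0]
gripper_width: 0.339
```

```bash
python3 - <<'E'
from h import *
st();print(bed(r.sense()["tcp_pos"]),r.sense()["moment"])
q=imaging.capture("top");save(q,"x3",(270,180,390,310),4.5)
st()
E
```

```text
26.45 [0.4477 0.0247 0.0429] head -15.74 F [-0.1 -0.2 -1. ] w 0.339 tilt [ 0.032  0.018 -0.999]
[-0.1128  0.0007] [0.01983343 0.1133037  0.08751155]
26.5 [0.4477 0.0247 0.0429] head -15.73 F [ 0.1 -0.3 -0.3] w 0.346 tilt [ 0.032  0.018 -0.999]
```

View pics/x3.png

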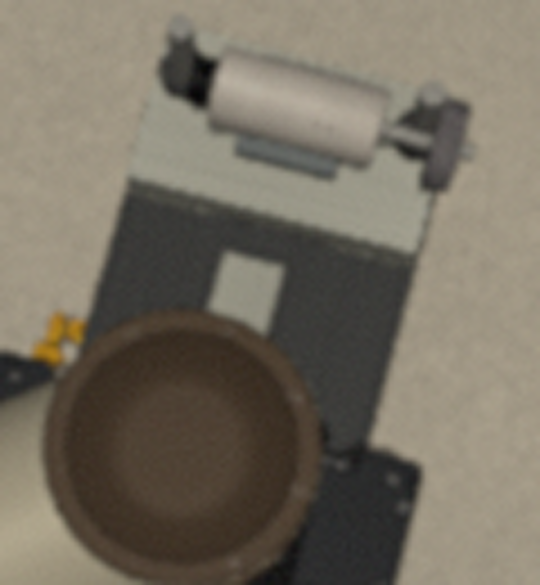

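>>> apply_moves([
  [0.0002,0,0.006],
  [0.0002,0,0.008],
  [0.0002,0,0.008],
  [0.0002,0,0.006],
  [0,0,0],
], twist=[0,0,0,0,0], claw=[0,0,0,0,0])

```text
time_s: 27.0
tcp_pos: [0.4747, 0.0158, 0.0429]
ee_rot: [[0.027, 0.272, 0.962], [0.017, 0.962, -0.272], [-0.999, 0.024, 0.022]]
wrist_force: [-1.7, 1.2, 2.0]
gripper_width: 0.343
```

```bash
python3 - <<'E'
from h import *
st();print(bed(r.sense()["tcp_pos"]),r.sense()["moment"])
q=imaging.capture("top");save(q,"y1",(270,180,390,310),4.5)
p=imaging.capture("scene");save(p,"y2",(250,170,410,290),5)
E
```

```text
27.0 [0.4747 0.0158 0.0429] head -15.79 F [-1.7  1.2  2. ] w 0.343 tilt [ 0.027  0.017 -0.999]
[-0.0843 -0.0004] [ 0.22889247  0.4824917  -0.00149773]
```

View pics/y1.png

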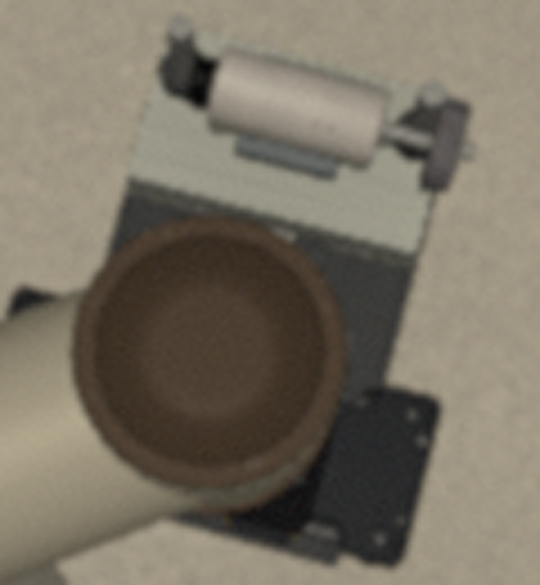

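View pics/y2.png

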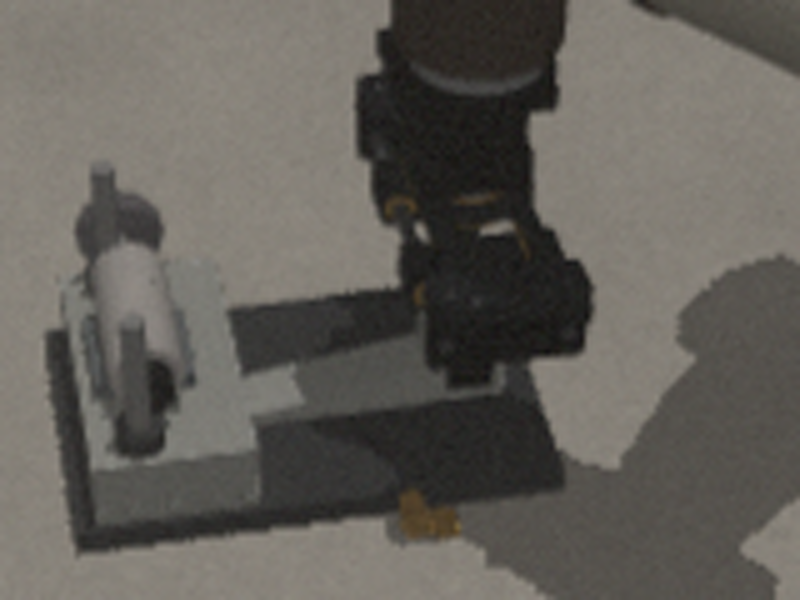

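>>> apply_moves([
  [0.0001,0,0.005],
  [0.0001,0,0.005],
  [0,0,0.003],
  [0,0,0],
], twist=[0,0,0,0], claw=[0,0,0,0])

```text
time_s: 27.5
tcp_pos: [0.4862, 0.0119, 0.0429]
ee_rot: [[0.025, 0.271, 0.962], [0.016, 0.962, -0.272], [-1.0, 0.023, 0.02]]
wrist_force: [-2.6, -0.1, 2.1]
gripper_width: 0.342
```

```bash
python3 - <<'E'
from h import *
st();print(bed(r.sense()["tcp_pos"]),r.sense()["moment"])
E
```

```text
27.5 [0.4862 0.0119 0.0429] head -15.77 F [-2.6 -0.1  2.1] w 0.342 tilt [ 0.025  0.016 -1.   ]
[-0.0722 -0.001 ] [-0.14679275  0.35987338 -0.03286226]
```

>>> apply_moves([
  [0,0.0002,0.004],
  [0,0,0.003],
  [0,0,0],
], twist=[0,0,0], claw=[0,0,0])

```text
time_s: 27.8
tcp_pos: [0.4885, 0.0105, 0.043]
ee_rot: [[0.015, 0.271, 0.962], [0.016, 0.962, -0.271], [-1.0, 0.019, 0.01]]
wrist_force: [1.1, -0.8, -0.5]
gripper_width: 0.341
```

```bash
python3 - <<'E'
from h import *
st();print(bed(r.sense()["tcp_pos"]),r.sense()["moment"])
E
```

```text
27.8 [0.4885 0.0105 0.043 ] head -15.75 F [ 1.1 -0.8 -0.5] w 0.341 tilt [ 0.015  0.016 -1.   ]
[-0.0696 -0.0017] [-0.63036807 -0.37982675 -0.03370421]
```

>>> apply_moves([
  [0,0.0003,0.006],
  [0,0.0003,0.006],
  [0,0,0],
], twist=[0,0,0], claw=[0,0,0])

```text
time_s: 28.1
tcp_pos: [0.4922, 0.0079, 0.0428]
ee_rot: [[-0.003, 0.271, 0.963], [0.014, 0.962, -0.271], [-1.0, 0.013, -0.006]]
wrist_force: [2.7, -3.4, -1.2]
gripper_width: 0.341
```

```bash
python3 - <<'E'
from h import *
st();print(bed(r.sense()["tcp_pos"]),r.sense()["moment"])
p=imaging.capture("scene");save(p,"y3",(250,170,410,290),5)
st()
E
```

```text
28.1 [0.4922 0.0079 0.0428] head -15.74 F [ 2.7 -3.4 -1.2] w 0.341 tilt [-0.003  0.014 -1.   ]
[-0.0653 -0.0032] [-0.89815616 -1.00975456 -0.07253409]
28.15 [0.4922 0.0079 0.0427] head -15.76 F [-2.1  1.7  1.7] w 0.343 tilt [-0.002  0.014 -1.   ]
```

View pics/y3.png

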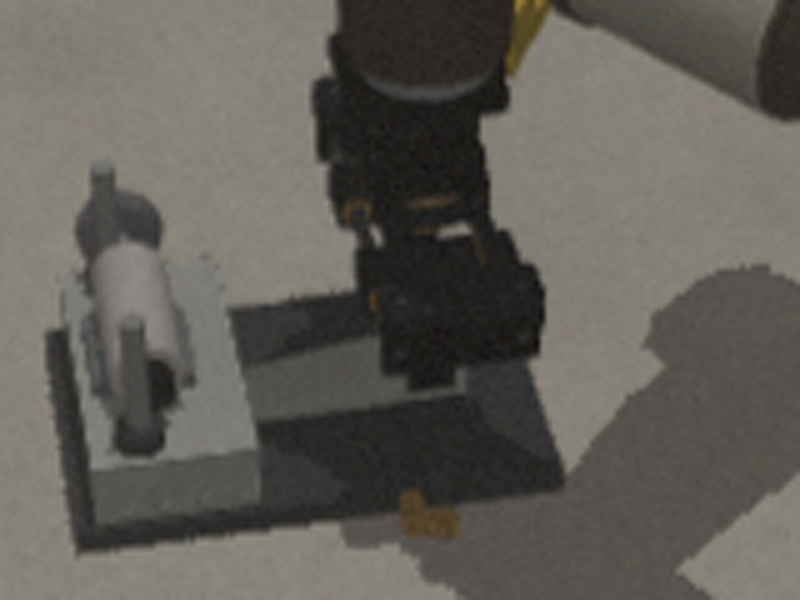

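>>> apply_moves([
  [0,0.002,0.014],
  [0,0,0],
], twist=[0,0], claw=[0,0])

```text
time_s: 28.35
tcp_pos: [0.5002, 0.0051, 0.0424]
ee_rot: [[-0.016, 0.273, 0.962], [0.012, 0.962, -0.273], [-1.0, 0.007, -0.019]]
wrist_force: [4.7, -1.6, -2.4]
gripper_width: 0.345
```

```bash
python3 - <<'E'
from h import *
st();print(bed(r.sense()["tcp_pos"]),r.sense()["moment"])
E
```

```text
28.35 [0.5002 0.0051 0.0424] head -15.82 F [ 4.7 -1.6 -2.4] w 0.345 tilt [-0.016  0.012 -1.   ]
[-0.0568 -0.0037] [-4.47839967e-01 -1.37674966e+00  8.53451782e-04]
```

>>> apply_moves([
  [0,0.002,0.013],
  [0,0,0],
], twist=[0,0], claw=[0,0])

```text
time_s: 28.55
tcp_pos: [0.5068, 0.0026, 0.0421]
ee_rot: [[-0.031, 0.274, 0.961], [0.01, 0.962, -0.274], [-0.999, 0.001, -0.032]]
wrist_force: [3.9, -1.6, -2.7]
gripper_width: 0.343
```

```bash
python3 - <<'E'
from h import *
st();print(bed(r.sense()["tcp_pos"]),r.sense()["moment"])
p=imaging.capture("scene");save(p,"z1",(250,195,370,285),6)
q=imaging.capture("top");save(q,"z2",(270,180,390,310),4.5)
st()
E
```

```text
28.55 [0.5068 0.0026 0.0421] head -15.92 F [ 3.9 -1.6 -2.7] w 0.343 tilt [-0.031  0.01  -0.999]
[-0.0499 -0.0043] [-0.34249247 -1.4823453  -0.02960353]
28.65 [0.5066 0.0026 0.042 ] head -15.92 F [-1.   0.4  1.5] w 0.339 tilt [-0.031  0.01  -0.999]
```

View pics/z1.png

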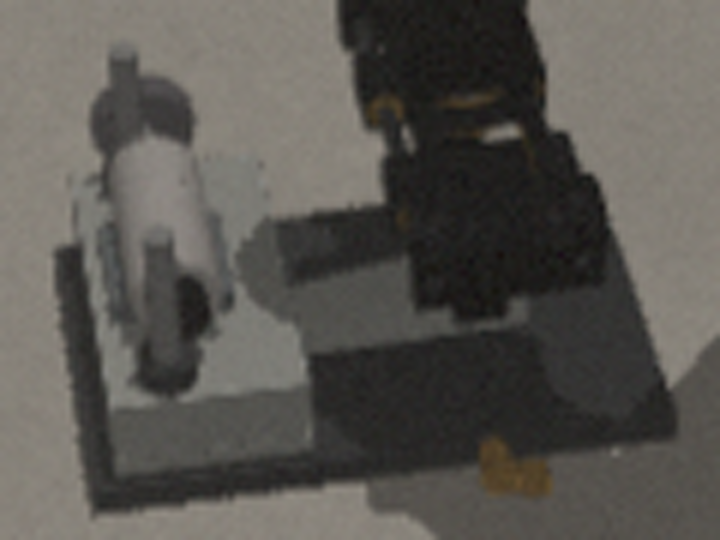

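View pics/z2.png

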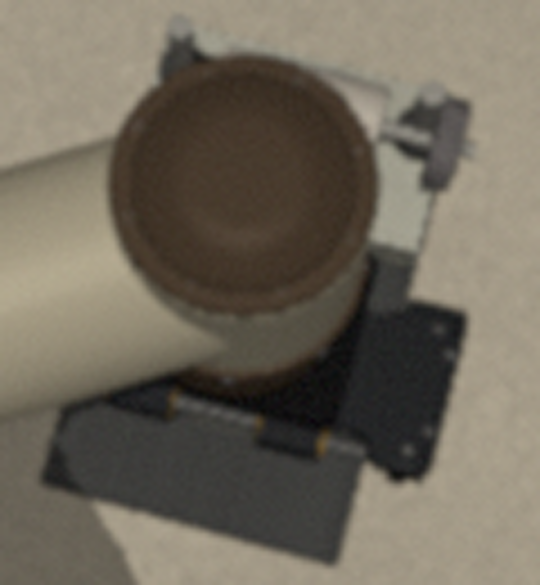

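```bash
cat > lift.py <<'E'
from h import *
import pickle
p0=pickle.load(open("scene.pkl","rb"));
ims=[imaging.capture("scene") for _ in range(3)]
pickle.dump(ims,open("now.pkl","wb"))
g=lambda p:cv2.cvtColor(p["pixels"],cv2.COLOR_RGB2GRAY).astype(np.float32)
a=g(p0);b=np.mean([g(i) for i in ims],0).astype(np.float32)
P=np.r_[C+.07*U,.06];P2=P+[0,0,.001]
print("px per mm lift",proj(p0,P2)-proj(p0,P))
def reg(box,n):
    x0,y0,x1,y1=box;w=np.eye(2,3,dtype=np.float32)
    t=a[y0:y1,x0:x1];
    try:
        cc,w=cv2.findTransformECC(t,b[y0-6:y1+6,x0-6:x1+6],np.float32([[1,0,6],[0,1,6]]),cv2.MOTION_TRANSLATION,(3,200,1e-6),None,3)
        print(n,np.round([w[0,2]-6,w[1,2]-6],3),round(cc,3))
    except Exception as e: print(n,"fail")
reg((268,218,284,245),"motor")
reg((268,256,302,276),"side")
reg((263,206,286,228),"wheel")
reg((266,262,300,272),"side2")
reg((255,236,268,285),"bed corner ref")
reg((190,190,225,220),"bar ref")
E
python3 lift.py; python3 -c "
from h import *
st()"
```

```text
px per mm lift [[-0.01910231 -0.30560298]]
motor [-0.056 -0.636] 0.991
side [-0.063 -0.865] 0.99
wheel [-0.053 -0.844] 0.998
side2 [-0.09  -0.783] 0.965
bed corner ref [-0.012  0.156] 0.996
bar ref [ 0.085 -0.018] 0.998
28.8 [0.5066 0.0026 0.042 ] head -15.91 F [ 0.2 -0.8  0.4] w 0.341 tilt [-0.031  0.01  -0.999]
```

>>> apply_moves([
  [0,0.001,0.008],
  [0,0,0],
], twist=[0,0], claw=[0,0])

```text
time_s: 29.0
tcp_pos: [0.5088, 0.0015, 0.042]
ee_rot: [[-0.044, 0.275, 0.96], [0.009, 0.961, -0.275], [-0.999, -0.003, -0.045]]
wrist_force: [5.0, -2.0, -2.7]
gripper_width: 0.341
```

```bash
python3 -c "
from h import *
st();print(bed(r.sense()['tcp_pos']))"; python3 lift.py;python3 -c "
from h import *
st();print(bed(r.sense()['tcp_pos']))"
```

```text
29.0 [0.5088 0.0015 0.042 ] head -15.98 F [ 5.  -2.  -2.7] w 0.341 tilt [-0.044  0.009 -0.999]
[-0.0476 -0.0048]
px per mm lift [[-0.01910231 -0.30560298]]
motor [-0.055 -0.75 ] 0.991
side [-0.082 -1.017] 0.991
wheel [-0.046 -0.961] 0.999
side2 [-0.108 -0.973] 0.98
bed corner ref [-0.007  0.131] 0.997
bar ref [ 0.075 -0.023] 0.998
29.15 [0.5087 0.0015 0.0418] head -15.99 F [-1.7  1.5  2.6] w 0.344 tilt [-0.044  0.009 -0.999]
[-0.0477 -0.0049]
```

```bash
python3 - <<'E'
from h import *
import pickle
p=pickle.load(open("now.pkl","rb"))[-1]
save(p,"f1",(290,220,350,265),12)
save(p,"f2",None,1)
# predicted wedge bottom left edge & block rear
o=C+(-.0477)*U-.0049*W
for n,x,y,z in [("rear bottom L",-.02,.015,.015),("front block bottom L",.02,.015,.015),("rear top L",-.02,.015,.06),("lip bottom L",.0777,.015,.015)]:
    uv=proj(p,np.r_[o+x*U+y*W,z])[0];print(n,uv,((uv-[290,220]+.5)*12-.5).round())
E
```

```text
rear bottom L [336.2549036  248.54651157] [561. 348.]
front block bottom L [320.6212304  250.57557751] [373. 372.]
rear top L [336.59858324 235.09979299] [565. 187.]
lip bottom L [297.86681026 253.52883222] [100. 408.]
```

View pics/f1.png

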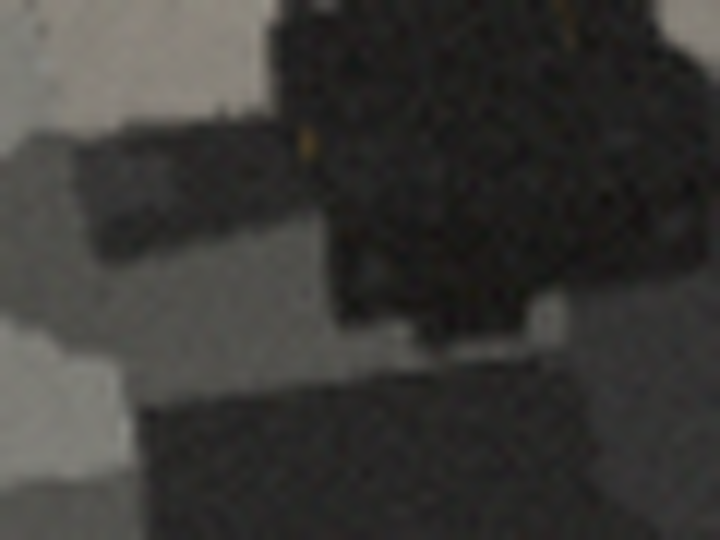

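View pics/f2.png

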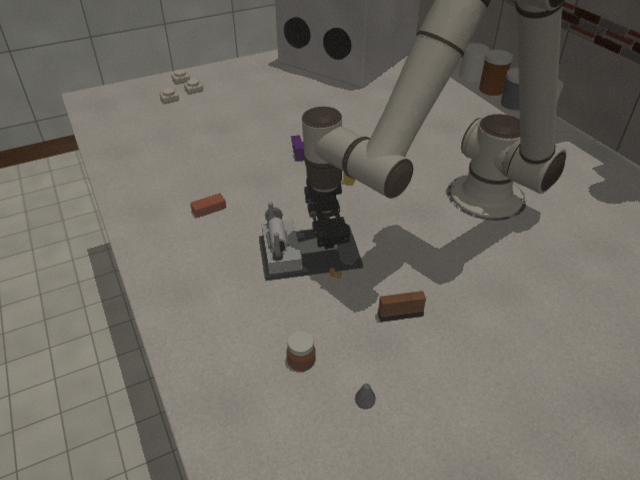

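```bash
python3 - <<'E'
from h import *
st();print(job.finish_job())
E
```

```text
29.15 [0.5087 0.0015 0.0418] head -15.99 F [-1.7  1.5  2.6] w 0.344 tilt [-0.044  0.009 -0.999]
the job is handed in; nothing more can be done
None
```

I did the job in the order asked and handed it in at 29 s, well inside the 64 s limit; the hand-in reports no verdict.

- **Chips:** one sweep with the scraper took all three off the left side of the plate. They lie on the bench next to the plate. One stands on its end against the plate's side and is off the plate; I left it there.
- **Scraper:** it stands upright on the bench to the left of the bed.
- **Wedge:** I set it down flat on the plate, gripped it again lower, and pushed it nose first into the tunnel. The last picture shows it flat and still gripped.
- **Lift:** two checks put it inside the 2 to 5 mm window:
  - The carriage's side face and wheel have moved up in the scene picture by an amount that means about 3.1 to 3.3 mm. The motor region gave about 2.5 mm, but the fixed posts in that region pull the figure down.
  - The wedge's position, with the nose about 47 mm past the lip, gives about 3.6 mm.
- **Clear of other things:** in the last picture the robot does not touch the carriage. The jar, bar and felt cone looked unmoved.

**What was off:**
- The tool slowly tilted during the moves. Relative to the wedge it turned about 4° in the grip during the final push, but the wedge stayed flat.
- The wedge ended up 3 to 5 mm off the tunnel's centre line, within the 15 mm clearance on each side.
- The wrist-force readings during the push were too noisy to show the moment of contact, so I relied on position and pictures.

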